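# Pour the measured samples down the diverter chute

## Robot

A 7-joint arm with a two-finger parallel gripper is mounted at the origin on the work surface. World frame = base frame: x ahead of the robot, y to its left, z up, the work surface at z = 0. Lengths are in m, angles in rad, forces in N, time in s.
With the tool pointing down it reaches from about 0.425 to 0.875 m from the base axis. Payload 4.7 kg.
Tool frame: the origin (TCP) lies midway between the tips of the shut fingers; the grasp point (between the pads) lies 19 mm behind it; z points along the fingers, x is the direction in which the jaws open and shut, and the axes are right-handed (so a half turn about z gives the same grasp; the last joint's range is limited). The gripper opens to 87 mm and grips with 3 to 60 N. Pads are 19 mm wide; open, the fingers measure 117 mm over their backs; the gripper's body (75 mm by 190 mm) begins 51 mm behind the grasp point.
Start: joints at [-1.198, 0.321, -0.07, 1.45, 0.023, 1.371, -0.057], TCP at [0.228, 0.609, 0.223] pointing down, gripper open.
Joint ranges: [-2.86, 2.86], [-0.3, 2.09], [-1.38, 1.24], [0.06, 2.45], [-1.56, 4.7], [0.09, 2.05], [-2.69, 2.69]. Speed limits (rad/s): [2.57, 2.57, 3.14, 3.14, 3.14, 3.14, 3.14].

## Interface

Orientations are given as a rotation vector (axis times angle).
In Python, from bench import get_state, eyes, ticket gives the robot as it stands.
- The arm moves only by the tool carry_out, never from a script. Its argument "motion" is a list of rows, each a list of 2 entries, a list of its own where there are three numbers: the shift along the world's x, y, z in m, then the turn about the world's z in rad. A call has 1 to 20 rows; each row is the pose to reach, as a shift and turn from the pose commanded when the call began; what a row does not reach only later rows make up. A row lasts 1/10 s, in which the tool goes at most 50 mm and 8.59 degrees, less where a joint would pass 70% of its speed; a pose out of reach is approached as far as the arm can. A call with a gripper value outside its range is refused whole. "grip" is the gripper command: -1 is fully open, 1 is shut, values between are in proportion, set as the call begins (left out, the last holds). The fingers move at their own pace and stop on an object; "squeeze" is the grip in N (left out, the last holds). Time passes only in rows, so rows that repeat a pose let the fingers close. It gives the time, the measured TCP pose, the force and the opening at its end, in the units of the state.
- get_state(): the state, without advancing time (a new reading comes with each control period).
- eyes.get_image(name): name is "side" or "top" or "wrist"; returns a dict with "pixels" (384x512x3 uint8, blue, green, red), "mtx" (3x3 intrinsics, pixels), "extrinsics" (4x4, takes a point from camera to world coordinates). Camera axes: x right, y down, z forward; pixel columns grow to the right and rows downward; lengths in m; the calibration is good to about 2 mm. A picture is of the moment at which its call begins. There is no depth.
- ticket.close_job(): hands the job in, once; it reports no verdict.
The state is a dict: "time": time; "joint_positions": joint angles; "qd": joint speeds; "joint_torque": joint torques, N m; "position": TCP position; "tool_rot": TCP orientation; "ft_force": force on the tool from outside, world axes, zero at the start; "torque": the same for the moment, N m; "grip_width": opening from 0.0 (shut) to 1.0 (fully open).
Only numpy, scipy, OpenCV 4.12 (cv2) and the standard library are available. Lean on these libraries where they do the work, as an engineer would, in place of code of your own. Each camera call takes 0.05 s, during which the arm holds its last target. There are 200 camera calls.

## Task

File the measured metal samples in the round tub: draw back the fixture's toe jaw, lift the clamped sample off its seat and gather it and every loose sample in the scoop pan. With the chute's flap swung fully over so that parts run out to the round tub, pour the whole lot from the pan into the chute's mouth, see that every sample ends up in the tub, and stand the empty pan upright back on its mat. Leave the two bottles and the mouse where they are.

Things in the scene. Friction and masses are not known exactly. Their poses are not given: they have to be found in the camera images.
- chute: sheet-steel diverter chute, an upside-down Y bolted to the bench, 3 mm plates, clear window at its far (+x) side. Origin: centre of its underside; z up; exits at its -y and +y. Open mouth on top, 96 mm along its x by 120 mm along its y inside (160 mm along y at the flared rim). Under it the flap turns parts into one of two 47-degree legs ending over the receivers; parts slide through by themselves
- chute_mouth (a point): centre of the chute's open mouth, 207 mm above the bench; same axes as the chute
- flap (a joint): angle (rad) of the chute's flap, hinged along the chute's x axis 117 mm above the bench; 0 upright, stops at -0.74 and 0.74. Positive: flap and lever lean to the chute's +y and shut the +y leg, so parts run out at -y; negative: they lean to -y, parts run out at +y. Stays where left; 1.2 N at the knob moves it
- lever_knob (a point): centre of the 24 mm black ball knob on the flap's lever. The lever stands outside the chute's near (-x) face, 82 mm from its centre plane (31 mm off the face), and leans with the flap: the knob moves on a 116 mm arc about the hinge line (117 mm above the bench), 233 mm high upright, 203 mm at a stop. Take or push it from above
- tub: round white open tub, 160 mm diameter, 45 mm high, wall 3.5 mm, fixed under one exit of the chute, 128 mm to that side of its centre. Origin: centre of its underside
- tub_floor (a point): centre of the tub's inner floor, 4 mm above the bench
- scrap_box: rectangular white open box, 140 x 160 x 45 mm, fixed under the other exit of the chute. Origin: centre of its underside
- fixture: low steel toe-clamp vise bolted down, base 180 x 66 x 16 mm. Origin: on the bench under the sample's seat, z up; base from -115 to +65 mm along its x. Fixed jaw at +x (top 33 mm above the bench, face 14.5 mm from the origin), sliding toe jaw at -x. Jaws 24 mm wide, so the sample stands out 2 mm at +y and -y: grip it across y once the toe jaw is back
- seat (a point): centre of the sample's seat in the fixture, 22 mm above the bench (a 22 mm square pad standing 6 mm above the base); same axes as the fixture
- jaw (a joint): travel of the fixture's toe jaw (m): 0 clamped (its lip, 41 mm high, reaches 7.5 mm over the sample's top edge), 0.034 fully drawn back towards the fixture's -x. Slides with about 3 N of friction and stays where it is left
- jaw_knob (a point): centre of the round black knob on top of the toe jaw, 22 mm diameter, 24 mm high, upright, centre 66 mm above the bench; moves with the jaw
- pan_mat: flat grey rubber mat on the bench, 170 (its x) x 110 (its y) x 3 mm, fixed; the pan's place. Origin: centre of its underside
- pan: loose aluminium scoop pan, 170 g. Origin: underside near its middle; x points to the open spout, z up. Floor 3 mm thick; inside from -57 to +61 mm along x, 72 mm wide; the last 37 mm slope up by 6 mm to the spout. Walls to 28 mm high at back and sides (25 mm beside the slope), none at the spout. A black grip bar stands over the back of the pan on a strap from the back wall
- pan_grip (a point): centre of the pan's black grip bar: 52 mm long along the pan's x, 12 mm thick along its y, 28 mm tall (55 to 83 mm above the pan's underside); 37 mm behind the pan's origin. To be pinched across its thickness from above; same axes as the pan
- pan_spout (a point): middle of the pan's spout edge, 61 mm ahead of the origin and 9 mm above the underside; same axes as the pan
- s0: aluminium sample disc, 28 mm diameter, 12 mm thick, 22 g, lying flat on the fixture's seat under the toe jaw. Origin: centre of its underside
- s1: aluminium sample disc like s0 (28 mm diameter, 12 mm thick), lying flat loose on the bench; may be absent. Origin: centre of its underside
- s2: aluminium sample disc like s0 (28 mm diameter, 12 mm thick), lying flat loose on the bench; may be absent. Origin: centre of its underside
- s3: aluminium sample disc like s0 (28 mm diameter, 12 mm thick), lying flat loose on the bench; may be absent. Origin: centre of its underside
- s4: aluminium sample disc like s0 (28 mm diameter, 12 mm thick), lying flat loose on the bench; may be absent. Origin: centre of its underside
- s5: aluminium sample disc like s0 (28 mm diameter, 12 mm thick), lying flat loose on the bench; may be absent. Origin: centre of its underside
- bottle1: white reagent bottle, 68 mm diameter, 140 mm high, standing on the bench; a bystander. Origin: centre of its underside
- bottle2: white reagent bottle like bottle1; a bystander
- mouse: black computer mouse, 105 x 60 x 34 mm; a bystander. Origin: centre of its underside

How it is judged:
By the outcome, as a careful person would: the job done as asked, in the order asked, and still so for the second after the job is handed in, with the robot touching nothing.
Of s1, s2, s3, s4, s5 only 3 to 5 are there at a start; the rules pass over those that are not, and their reading is None.
At some moment in a run one of s1, s2, s3, s4, s5, pan may be knocked a few centimetres aside while the robot is not near it.
Once in a run the grip may slacken for a moment while it holds something.
It also fails if it takes over 210 s, if anything falls off the work surface, if the arm or the gripper's body presses on something with over 40 N, if the wrist force passes 120 N, or if a joint passes its speed limit or range.

## Working session

There is one attempt and no reset: what is moved stays moved. The work goes in short steps, Python scripts to look and compute and a tool call to move; the robot and the scene stay as the last step left them, time stands still between calls to the robot, and variables do not carry over. Pictures are saved under pics/ and viewed, about 12 in all and at most 16, crops included, and the job is handed in when it is done.

Besides the shell and the picture viewer there is one more tool, called after "Emit:" by a JSON object that holds its "fn" and its "kwargs", one argument or row to a line. carry_out: Moves the arm, as the interface text tells. Its arguments: {"type":"object","properties":{"motion":{"type":"array","items":{"type":"array"}},"grip":{"type":"number"},"squeeze":{"type":"number"}},"required":["motion"]}

```bash
mkdir -p pics; ls
cat > h.py <<'E'
import cv2,numpy as np
from bench import get_state,eyes,ticket
def grab(n,save=None):
    d=eyes.get_image(n); im=np.array(d["pixels"]); 
    if save: cv2.imwrite(f"pics/{save}.png",im)
    return im,np.array(d["mtx"]),np.array(d["extrinsics"])
def ray(K,E,u,v,z):
    d=E[:3,:3]@np.linalg.inv(K)@np.array([u,v,1.]); o=E[:3,3]
    return o+d*(z-o[2])/d[2]
def proj(K,E,p):
    q=np.linalg.inv(E)@np.append(p,1); q=K@q[:3]; return q[:2]/q[2]
E
python3 - <<'E'
from h import *
s=get_state(); print(s)
for n in("top","side","wrist"):
    im,K,E=grab(n,n+"0"); print(n,K.tolist(),E.round(4).tolist())
    np.savez(n+"0",im=im,K=K,E=E)
E
```

```text
pics
{'time': 0.0, 'joint_positions': array([-1.19790214,  0.32183962, -0.0700662 ,  1.45168792,  0.02262205,
        1.37081052, -0.05691144]), 'qd': array([-2.38923366e-03,  3.14603311e-04, -4.05089506e-05,  4.13554961e-04,
       -6.58986657e-04, -1.15697578e-04, -2.16872243e-04]), 'joint_torque': array([-1.72096229e-04, -4.91294003e+01, -4.03813524e-01, -3.12519228e+01,
       -6.37795287e-02,  4.39798983e-02,  1.59478177e-04]), 'position': array([0.22811159, 0.60805432, 0.22144411]), 'tool_rot': array([ 2.58116918e+00,  1.78871843e+00, -2.40893938e-03]), 'ft_force': array([-0.2287099 , -0.57826733, -0.32323626]), 'torque': array([-0.00345581, -0.03103522, -0.00162016]), 'grip_width': 1.0011260525229373}
top [[413.62569406151516, 0.0, 261.52385440389173], [0.0, 413.62569406151516, 196.12201573739918], [0.0, 0.0, 1.0]] [[-0.0185, -0.9932, 0.1147, 0.4415], [-0.9998, 0.0192, 0.0045, 0.0532], [-0.0067, -0.1146, -0.9934, 1.2913], [0.0, 0.0, 0.0, 1.0]]
side [[357.84563260247126, 0.0, 258.6347169666227], [0.0, 357.84563260247126, 192.41096680617227], [0.0, 0.0, 1.0]] [[0.9063, -0.3326, 0.2607, 0.3126], [-0.4221, -0.6835, 0.5956, -0.5168], [-0.0199, -0.6498, -0.7598, 0.8471], [0.0, 0.0, 0.0, 1.0]]
wrist [[265.5430394968453, 0.0, 257.9412725939873], [0.0, 265.5430394968453, 192.5796321796514], [0.0, 0.0, 1.0]] [[0.3513, 0.8943, 0.2772, 0.1501], [0.9362, -0.3351, -0.1056, 0.6371], [-0.0015, 0.2966, -0.955, 0.3844], [0.0, 0.0, 0.0, 1.0]]
```

View pics/top0.png

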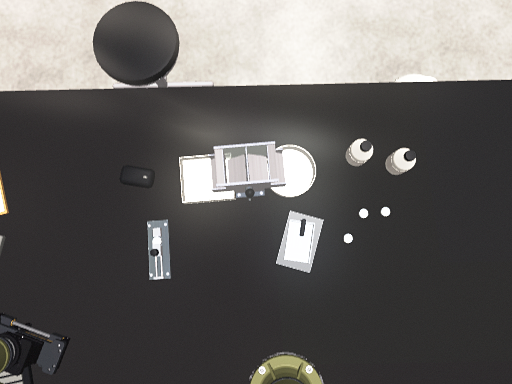

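View pics/side0.png

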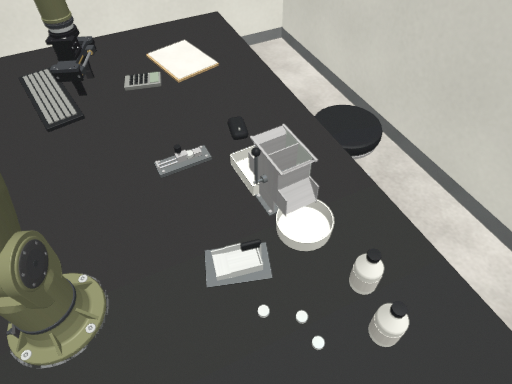

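Run:
```python
from h import *
d=np.load("top0.npz");im,K,E=d["im"],d["K"],d["E"]
c=cv2.resize(im[125:290,110:310],None,fx=4,fy=4,interpolation=cv2.INTER_CUBIC)
cv2.imwrite("pics/c0.png",c[:600])
g=im.min(2); 
n,l,st,ce=cv2.connectedComponentsWithStats((g>120).astype(np.uint8))
for i in range(1,n):
    if st[i,4]>15 and ce[i,1]>100: print(st[i],ce[i].round(1),ray(K,E,*ce[i],0.012).round(3))
for nm,u,v,z in[("mouseC",138,176,.03),("fix jawknob",154,252,.066),("leverknob",249,192,.22),("b1",358,160,0),("b2",399,170,0)]:
    print(nm,ray(K,E,u,v,z).round(3))
```

```text
[346 138  27  28 456] [357.7 153. ] [ 0.72  -0.246  0.012]
[ 179  141  137   63 6241] [245.7 170.7] [0.67  0.107 0.012]
[386 148  30  27 487] [398.8 161.8] [ 0.689 -0.374  0.012]
[  0 181   7  34 125] [  1.8 201.6] [0.588 0.87  0.012]
[254 190  11   6  46] [258.7 192.9] [0.6   0.068 0.012]
[381 207   9  10  72] [385.1 211.2] [ 0.535 -0.322  0.012]
[359 208   9  10  73] [363.2 212.7] [ 0.532 -0.254  0.012]
[ 276  210   48   63 1897] [299.3 241.7] [ 0.446 -0.054  0.012]
[ 147  220   24   60 1076] [158.6 249.2] [0.431 0.378 0.012]
[344 233   9  10  73] [347.8 237.8] [ 0.455 -0.204  0.012]
[ 13 322  37  15  89] [ 31.1 329. ] [0.2   0.761 0.012]
[264 357  37  12 147] [284.5 361.9] [ 0.092 -0.     0.012]
[302 365  11  11  65] [308.  369.4] [ 0.069 -0.069  0.012]
[258 366   8   9  54] [261.6 369.8] [0.07  0.068 0.012]
[  0 371  10   6  33] [  3.9 373.5] [0.072 0.836 0.012]
[  0 375  22   9 114] [ 10.6 378.8] [0.057 0.815 0.012]
mouseC [0.657 0.44  0.03 ]
fix jawknob [0.424 0.378 0.066]
leverknob [0.577 0.091 0.22 ]
b1 [ 0.7   -0.249  0.   ]
b2 [ 0.665 -0.377  0.   ]
```

View pics/c0.png

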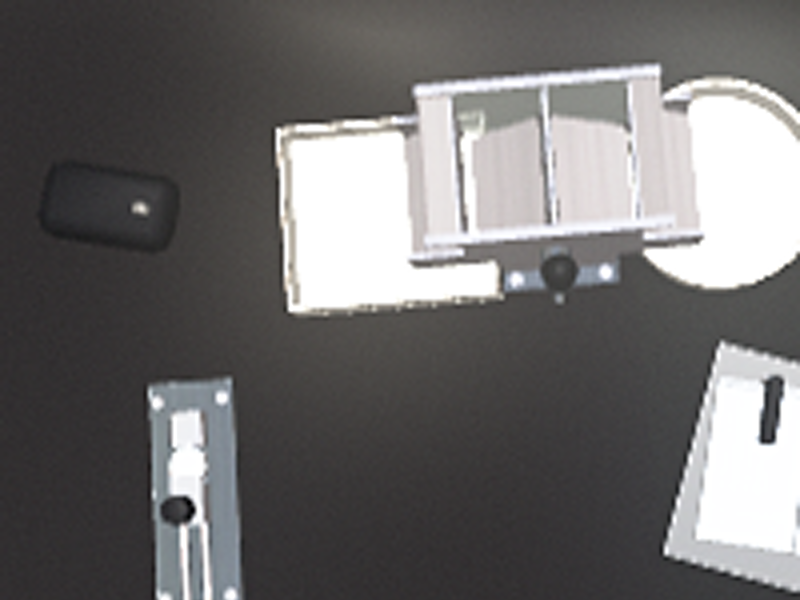

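Emit:
{"fn": "carry_out", "kwargs": {
  "motion": [
    [[0.05,-0.06,0],0.1],
    [[0.1,-0.12,0],0.2],
    [[0.15,-0.18,0],0.3],
    [[0.19,-0.23,0],0.4],
    [[0.19,-0.23,0],0.4],
    [[0.19,-0.23,0],0.4],
    [[0.19,-0.23,0],0.4],
    [[0.19,-0.23,0],0.4],
    [[0.19,-0.23,0],0.4],
    [[0.19,-0.23,0],0.4]
  ],
  "grip": 0.0,
  "squeeze": 20
}}

```text
time: 1.15
position: [0.4169, 0.3801, 0.2224]
tool_rot: [-2.171, -2.27, 0.0]
ft_force: [-0.1, 0.2, -0.4]
grip_width: 0.501
```

Run:
```python
from h import *
s=get_state(); print(s["position"],s["tool_rot"],s["grip_width"],s["time"])
im,K,E=grab("wrist","w1"); np.savez("w1",im=im,K=K,E=E)
```

```text
[0.41689303 0.38012225 0.22235352] [-2.17132805e+00 -2.26965338e+00  4.54612336e-04] 0.5011842024781459 1.15
```

View pics/w1.png

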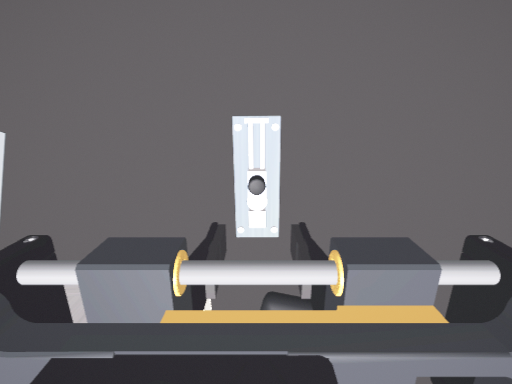

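Run:
```python
from h import *
d=np.load("w1.npz");im,K,E=d["im"],d["K"],d["E"]
print(E[:3,3])
for nm,u,v,z in[("k",257,184,.072),("c1",233,116,.016),("c2",279.5,116,.016),("c3",280,236.5,.016),("c4",236,236.5,.016)]:
    print(nm,ray(K,E,u,v,z).round(4))
g=cv2.cvtColor(im,cv2.COLOR_BGR2GRAY)[150:215,235:282]
n,l,st,ce=cv2.connectedComponentsWithStats((g<70).astype(np.uint8))
for i in range(1,n):
    if st[i,4]>40:print(st[i],ce[i]+[235,150], ray(K,E,*(ce[i]+[235,150]),.07).round(4))
```

```text
[0.3338002  0.3764577  0.38521375]
k [0.4198 0.3792 0.072 ]
c1 [0.3425 0.3436 0.016 ]
c2 [0.3398 0.4057 0.016 ]
c3 [0.5171 0.4185 0.016 ]
c4 [0.52   0.3511 0.016 ]
```

Emit:
{"fn": "carry_out", "kwargs": {
  "motion": [
    [[0.003,-0.001,-0.04],0.015],
    [[0.003,-0.001,-0.08],0.015],
    [[0.003,-0.001,-0.12],0.015],
    [[0.003,-0.001,-0.15],0.015],
    [[0.003,-0.001,-0.17],0.015],
    [[0.003,-0.001,-0.17],0.015],
    [[0.003,-0.001,-0.17],0.015]
  ]
}}

```text
time: 1.9
position: [0.4209, 0.3784, 0.0529]
tool_rot: [-2.156, -2.284, 0.0]
ft_force: [0.9, 0.2, -0.3]
grip_width: 0.498
```

Emit:
{"fn": "carry_out", "kwargs": {
  "motion": [
    [[0,0,0],0],
    [[0,0,0],0],
    [[0,0,0],0],
    [[0,0,0],0],
    [[0,0,0],0],
    [[-0.005,0,0],0],
    [[-0.01,-0.001,0],0],
    [[-0.015,-0.001,0],0],
    [[-0.02,-0.001,0],0],
    [[-0.025,-0.001,0],0],
    [[-0.03,-0.002,0],0],
    [[-0.034,-0.002,0],0],
    [[-0.036,-0.002,0],0],
    [[-0.036,-0.002,0],0],
    [[-0.036,-0.002,0],0]
  ],
  "grip": 1,
  "squeeze": 20
}}

```text
time: 3.4
position: [0.3876, 0.3766, 0.0535]
tool_rot: [2.157, 2.282, 0.009]
ft_force: [8.5, 4.7, 1.3]
grip_width: 0.244
```

Emit:
{"fn": "carry_out", "kwargs": {
  "motion": [
    [[0.002,0,0],0],
    [[0.002,0,0],0],
    [[0.002,0,0],0],
    [[0.002,0,0.04],0],
    [[0.002,0,0.08],0],
    [[0.03,0.002,0.08],0],
    [[0.07,0.005,0.07],0],
    [[0.07,0.005,0.04],0],
    [[0.07,0.005,0.01],0],
    [[0.07,0.005,-0.015],0],
    [[0.07,0.005,-0.031],0],
    [[0.07,0.005,-0.031],0],
    [[0.07,0.005,-0.031],0],
    [[0.07,0.005,-0.031],0]
  ],
  "grip": 0
}}

```text
time: 4.8
position: [0.4558, 0.3812, 0.0229]
tool_rot: [2.158, 2.283, 0.003]
ft_force: [0.2, -0.4, -0.9]
grip_width: 0.499
```

Emit:
{"fn": "carry_out", "kwargs": {
  "motion": [
    [[0,0,0],0],
    [[0,0,0],0],
    [[0,0,0],0],
    [[0,0,0],0],
    [[0,0,0],0],
    [[0,0,0.01],0],
    [[0,0,0.03],0],
    [[0,0,0.06],0],
    [[0,0,0.1],0],
    [[0,0,0.13],0],
    [[0,0,0.13],0],
    [[0,0,0.13],0]
  ],
  "grip": 1,
  "squeeze": 30
}}

```text
time: 6.0
position: [0.4555, 0.3808, 0.1525]
tool_rot: [2.158, 2.283, 0.003]
ft_force: [0.8, -0.1, -0.6]
grip_width: 0.314
```

Run:
```python
from h import *
im,K,E=grab("top","top1"); np.savez("top1",im=im,K=K,E=E)
c=cv2.resize(im[200:290,260:400],None,fx=5,fy=5,interpolation=cv2.INTER_CUBIC)
w,_,_=grab("wrist")
cv2.imwrite("pics/c1.png",np.vstack([c[:,:512],w[200:]])[:600])
g=im.min(2); 
n,l,st,ce=cv2.connectedComponentsWithStats((g>120).astype(np.uint8))
for i in range(1,n):
    if 40<st[i,4]<120 and ce[i,1]>100: print(st[i],ce[i].round(1),ray(K,E,*ce[i],0.012).round(3))
print(get_state()["grip_width"])
```

```text
[254 190  10   6  46] [258.7 192.8] [0.6   0.068 0.012]
[381 207   9  10  72] [385.1 211.2] [ 0.535 -0.322  0.012]
[359 208   9  10  73] [363.2 212.7] [ 0.532 -0.254  0.012]
[147 220  21   9  83] [156.5 223. ] [0.512 0.386 0.012]
[344 233   9  10  73] [347.8 237.8] [ 0.455 -0.204  0.012]
[  0 351  19  10 104] [  8.6 355.8] [0.123 0.825 0.012]
[  0 359  20  10 111] [  9.2 363.4] [0.101 0.822 0.012]
[264 358  37  11 114] [282.8 363.3] [0.088 0.005 0.012]
[302 365  11  13  67] [307.9 369.5] [ 0.069 -0.069  0.012]
[  0 366  21  11 119] [  9.9 371.1] [0.079 0.819 0.012]
[258 366   8   9  54] [261.6 369.8] [0.07  0.068 0.012]
0.3131868495653142
```

View pics/c1.png

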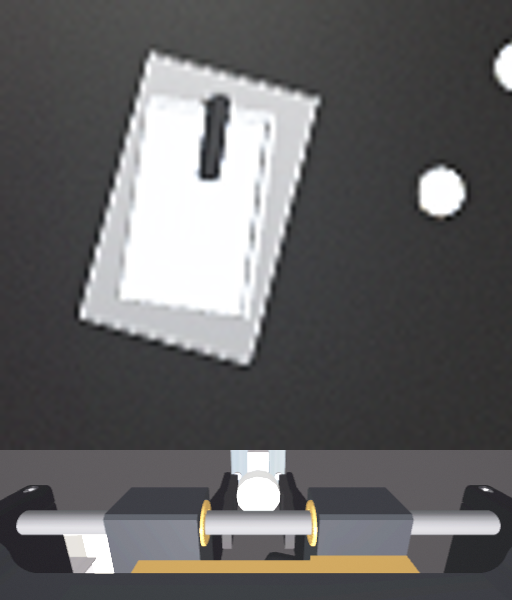

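Run:
```python
from h import *
d=np.load("top1.npz");im,K,E=d["im"],d["K"],d["E"]
f=lambda u,v,z:ray(K,E,260+u/5,200+v/5,z)
a,b=f(218,98,.086),f(209.5,177,.086); s1,s2=f(122,300,.012),f(246,317,.012)
g=(a+b)/2;s=(s1+s2)/2
print(a,b,"grip",g,"spout",s,"len",np.linalg.norm((s-g)[:2]),"yaw bar",np.arctan2(*(b-a)[[1,0]]),"yaw g-s",np.arctan2(*(s-g)[[1,0]]), np.linalg.norm(s1-s2))
for z in(.003,): m=[f(*p,z) for p in((150,52),(319,99),(249,365),(79,318))]; print("mat",np.mean(m,0),m)
```

```text
[ 0.50955312 -0.06255728  0.086     ] [ 0.46384312 -0.05624975  0.086     ] grip [ 0.48669812 -0.05940351  0.086     ] spout [ 0.38551073 -0.04499736  0.012     ] len 0.10220775294634767 yaw bar 3.0044684532068677 yaw g-s 3.000172004585651 0.07633718006653678
mat [ 0.44670642 -0.0569672   0.003     ] [array([ 0.54374962, -0.02897812,  0.003     ]), array([ 0.5124286 , -0.13331751,  0.003     ]), array([ 0.35013471, -0.0845915 ,  0.003     ]), array([0.38051277, 0.01901832, 0.003     ])]
```

Emit:
{"fn": "carry_out", "kwargs": {
  "motion": [
    [[0,-0.03,0],-0.14],
    [[0,-0.065,0],-0.28],
    [[0,-0.1,0],-0.42],
    [[-0.005,-0.14,0],-0.56],
    [[-0.01,-0.18,0],-0.7],
    [[-0.012,-0.22,0],-0.84],
    [[-0.015,-0.26,0],-0.98],
    [[-0.018,-0.3,0],-1.12],
    [[-0.02,-0.34,0],-1.26],
    [[-0.022,-0.38,0],-1.4],
    [[-0.025,-0.42,0],-1.54],
    [[-0.028,-0.44,0],-1.68],
    [[-0.028,-0.45,0],-1.77],
    [[-0.028,-0.45,0],-1.77],
    [[-0.028,-0.45,0],-1.77],
    [[-0.028,-0.45,0],-1.77]
  ]
}}

```text
time: 7.7
position: [0.4269, -0.0684, 0.151]
tool_rot: [3.134, -0.22, -0.002]
ft_force: [-0.1, -0.2, -0.5]
grip_width: 0.306
```

Run:
```python
from h import *
s=get_state(); print(s["position"],s["tool_rot"],s["joint_positions"].round(2))
im,K,E=grab("wrist","w2"); np.savez("w2",im=im,K=K,E=E); print(E[:3,3])
```

```text
[ 0.42693328 -0.06838489  0.1509945 ] [ 3.13371174e+00 -2.19511297e-01 -1.91209761e-03] [-0.41 -0.12  0.47  2.07  0.06  1.19 -0.1 ]
[0.43693955 0.01250351 0.31379201]
```

View pics/w2.png

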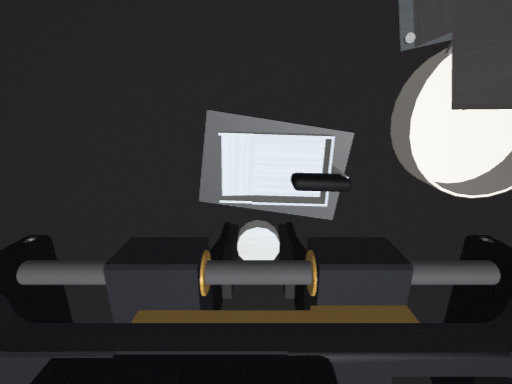

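Run:
```python
from h import *
d=np.load("w2.npz");im,K,E=d["im"],d["K"],d["E"]
for nm,u,v,z in[("barF",293,180,.086),("barB",350,181,.086),("BL",335,136,.031),("BR",328,206.5,.031),("FL",220,133,.028),("FR",220,203,.028)]:
    print(nm,ray(K,E,u,v,z).round(4))
```

```text
barF [ 0.4593 -0.0502  0.086 ]
barB [ 0.5092 -0.0582  0.086 ]
BL [ 0.5129 -0.0242  0.031 ]
BR [ 0.5008 -0.1018  0.031 ]
FL [ 0.3939 -0.0046  0.028 ]
FR [ 0.3798 -0.0815  0.028 ]
```

Emit:
{"fn": "carry_out", "kwargs": {
  "motion": [
    [[0,0.001,-0.04],-0.02],
    [[0,0.001,-0.08],-0.02],
    [[0,0.001,-0.11],-0.02],
    [[0,0.001,-0.125],-0.02],
    [[0,0.001,-0.126],-0.02],
    [[0,0.001,-0.126],-0.02],
    [[0,0.001,-0.126],-0.02]
  ]
}}

```text
time: 8.45
position: [0.4284, -0.0681, 0.0267]
tool_rot: [-3.131, 0.254, -0.003]
ft_force: [0.3, 0.1, 0.8]
grip_width: 0.309
```

Emit:
{"fn": "carry_out", "kwargs": {
  "motion": [
    [[0,0,0],0],
    [[0,0,0],0],
    [[0,0,0],0],
    [[0,0,0.03],0],
    [[0,0,0.07],0],
    [[0,0,0.12],0],
    [[0,0,0.13],0],
    [[0,0,0.13],0]
  ],
  "grip": 0.22
}}

```text
time: 9.25
position: [0.429, -0.0684, 0.1578]
tool_rot: [-3.13, 0.255, -0.008]
ft_force: [0.0, -0.2, 0.1]
grip_width: 0.393
```

Emit:
{"fn": "carry_out", "kwargs": {
  "motion": [
    [[0.01,-0.05,0],0],
    [[0.02,-0.1,0],0],
    [[0.026,-0.136,-0.02],0],
    [[0.026,-0.136,-0.06],0],
    [[0.026,-0.136,-0.1],0],
    [[0.026,-0.136,-0.13],0],
    [[0.026,-0.136,-0.145],0],
    [[0.026,-0.136,-0.153],0],
    [[0.026,-0.136,-0.153],0],
    [[0.026,-0.136,-0.153],0]
  ],
  "grip": -0.15
}}

```text
time: 10.25
position: [0.4526, -0.2045, 0.002]
tool_rot: [3.131, -0.256, -0.002]
ft_force: [0.3, -1.1, -0.5]
grip_width: 0.579
```

Emit:
{"fn": "carry_out", "kwargs": {
  "motion": [
    [[0,0,0],0],
    [[0,0,0],0],
    [[0,0,0],0],
    [[0,0,0],0],
    [[0,0,0],0],
    [[0,0,0],0],
    [[0,0,0.04],0],
    [[0,0,0.09],0],
    [[0,0,0.12],0],
    [[0,0,0.12],0],
    [[0,0,0.12],0]
  ],
  "grip": 1,
  "squeeze": 30
}}

```text
time: 11.35
position: [0.4536, -0.2042, 0.123]
tool_rot: [-3.131, 0.255, -0.002]
ft_force: [-0.3, 0.0, -1.0]
grip_width: 0.309
```

Run:
```python
from h import *
im,K,E=grab("wrist","w3")
im2,K2,E2=grab("top")
g=im2.min(2)
n,l,st,ce=cv2.connectedComponentsWithStats((g>120).astype(np.uint8))
for i in range(1,n):
    if 40<st[i,4]<120 and ce[i,1]>200 and ce[i,0]>330: print(st[i],ce[i].round(1),ray(K2,E2,*ce[i],0.012).round(3))
c=cv2.resize(im2[195:285,260:400],None,fx=4,fy=4,interpolation=cv2.INTER_CUBIC)
cv2.imwrite("pics/c3.png",np.vstack([c[:,:512],im[160:320]]))
```

```text
[361 211   7   7  44] [363.7 214. ] [ 0.528 -0.256  0.012]
[351 228   5  16  41] [352.9 236.6] [ 0.459 -0.22   0.012]
[379 239   9  11  54] [383.3 244.3] [ 0.434 -0.312  0.012]
[415 255   9  10  43] [419.3 259.4] [ 0.386 -0.419  0.012]
```

View pics/c3.png

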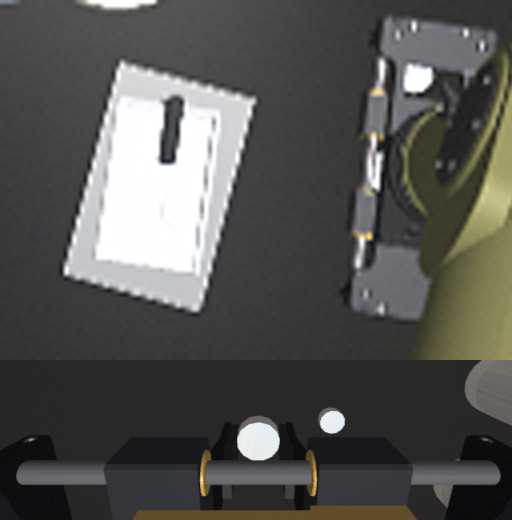

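Emit:
{"fn": "carry_out", "kwargs": {
  "motion": [
    [[0,0.04,0.01],0],
    [[-0.01,0.09,0.01],0],
    [[-0.02,0.14,0.01],0],
    [[-0.021,0.172,0],0],
    [[-0.021,0.172,-0.03],0],
    [[-0.021,0.172,-0.07],0],
    [[-0.021,0.172,-0.09],0],
    [[-0.021,0.172,-0.097],0],
    [[-0.021,0.172,-0.097],0],
    [[-0.021,0.172,-0.097],0],
    [[-0.021,0.172,-0.097],0]
  ]
}}

```text
time: 12.55
position: [0.4333, -0.0324, 0.0266]
tool_rot: [-3.131, 0.256, -0.003]
ft_force: [0.3, 0.3, 0.3]
grip_width: 0.311
```

Emit:
{"fn": "carry_out", "kwargs": {
  "motion": [
    [[0,0,0],0],
    [[0,0,0],0],
    [[0,0,0],0],
    [[0,0,0.03],0],
    [[0,0,0.07],0],
    [[0,0,0.12],0],
    [[0,0,0.13],0],
    [[0,0,0.13],0]
  ],
  "grip": 0.22
}}

```text
time: 13.35
position: [0.434, -0.0322, 0.1578]
tool_rot: [-3.129, 0.255, -0.008]
ft_force: [-0.1, 0.2, -0.3]
grip_width: 0.391
```

Run:
```python
from h import *
im2,K2,E2=grab("top")
g=im2.min(2)
n,l,st,ce=cv2.connectedComponentsWithStats((g>120).astype(np.uint8))
for i in range(1,n):
    if 40<st[i,4]<120 and ce[i,1]>200 and ce[i,0]>320: print(st[i],ce[i].round(1),ray(K2,E2,*ce[i],0.012).round(3))
im,K,E=grab("side","side2")
g=im.min(2)
n,l,st,ce=cv2.connectedComponentsWithStats((g>150).astype(np.uint8))
for i in range(1,n):
    if 40<st[i,4]<300 and ce[i,1]>250 and ce[i,0]>200: print(st[i],ce[i].round(1),ray(K,E,*ce[i],0.010).round(3))
```

```text
[381 207   9  10  72] [385.1 211.2] [ 0.535 -0.322  0.012]
[359 208   9  10  73] [363.2 212.7] [ 0.532 -0.254  0.012]
[328 360   6  24  59] [330.7 372.6] [ 0.059 -0.136  0.012]
[296 310  12  13 115] [301.5 316.1] [ 0.528 -0.255  0.01 ]
[312 336  13  14 133] [317.8 342. ] [ 0.532 -0.323  0.01 ]
```

Emit:
{"fn": "carry_out", "kwargs": {
  "motion": [
    [[0.02,-0.045,0],0],
    [[0.04,-0.09,0],0],
    [[0.06,-0.135,0],0],
    [[0.08,-0.18,0],0],
    [[0.097,-0.222,-0.01],0],
    [[0.097,-0.222,-0.05],0],
    [[0.097,-0.222,-0.09],0],
    [[0.097,-0.222,-0.13],0],
    [[0.097,-0.222,-0.145],0],
    [[0.097,-0.222,-0.152],0],
    [[0.097,-0.222,-0.152],0],
    [[0.097,-0.222,-0.152],0]
  ],
  "grip": -0.15
}}

```text
time: 14.65
position: [0.5305, -0.255, 0.0051]
tool_rot: [3.13, -0.256, 0.004]
ft_force: [-0.2, -1.1, -0.8]
grip_width: 0.575
```

Emit:
{"fn": "carry_out", "kwargs": {
  "motion": [
    [[0,0,0],0],
    [[0,0,0],0],
    [[0,0,0],0],
    [[0,0,0],0],
    [[0,0,0],0],
    [[0,0,0],0],
    [[0,0,0.04],0],
    [[0,0,0.09],0],
    [[0,0,0.12],0],
    [[0,0,0.12],0],
    [[0,0,0.12],0]
  ],
  "grip": 1
}}

```text
time: 15.75
position: [0.5294, -0.2543, 0.1237]
tool_rot: [-3.131, 0.255, -0.002]
ft_force: [-0.6, 0.4, -1.5]
grip_width: 0.302
```

Run:
```python
from h import *
im2,K,E=grab("top")
np.savez("top3",im=im2,K=K,E=E)
c=cv2.resize(im2[200:280,260:340],None,fx=7,fy=7,interpolation=cv2.INTER_CUBIC)
c=np.clip((c.astype(float)-150)*2.4,0,255).astype(np.uint8)
cv2.imwrite("pics/c4.png",c)
```

```text
(no output)
```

View pics/c4.png

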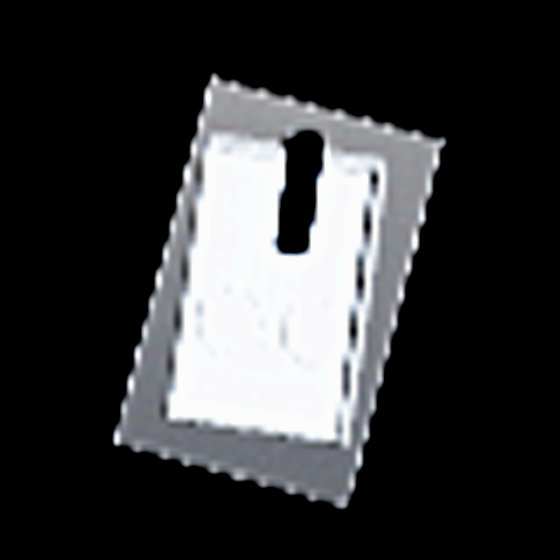

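Emit:
{"fn": "carry_out", "kwargs": {
  "motion": [
    [[-0.02,0.04,0.01],0],
    [[-0.04,0.08,0.01],0],
    [[-0.06,0.12,0.01],0],
    [[-0.09,0.16,0.01],0],
    [[-0.101,0.186,0.0],0],
    [[-0.101,0.186,-0.03],0],
    [[-0.101,0.186,-0.06],0],
    [[-0.101,0.186,-0.085],0],
    [[-0.101,0.186,-0.092],0],
    [[-0.101,0.186,-0.092],0],
    [[-0.101,0.186,-0.092],0],
    [[-0.101,0.186,-0.092],0]
  ]
}}

```text
time: 17.0
position: [0.4293, -0.0685, 0.0326]
tool_rot: [-3.131, 0.256, -0.003]
ft_force: [0.5, -0.6, -0.4]
grip_width: 0.306
```

Emit:
{"fn": "carry_out", "kwargs": {
  "motion": [
    [[0,0,0],0],
    [[0,0,0],0],
    [[0,0,0],0],
    [[0,0,0.03],0],
    [[0,0,0.07],0],
    [[0,0,0.12],0],
    [[0,0,0.13],0],
    [[0.02,-0.05,0.13],0.14],
    [[0.04,-0.1,0.13],0.28],
    [[0.06,-0.15,0.13],0.42],
    [[0.08,-0.2,0.13],0.56],
    [[0.106,-0.254,0.13],0.7],
    [[0.106,-0.254,0.13],0.84],
    [[0.106,-0.254,0.13],1.0],
    [[0.106,-0.254,0.13],1.0],
    [[0.106,-0.254,0.13],1.0]
  ],
  "grip": 0.22
}}

```text
time: 18.6
position: [0.5334, -0.3241, 0.1602]
tool_rot: [-2.871, -1.275, 0.004]
ft_force: [-0.6, 0.6, -0.4]
grip_width: 0.388
```

Run:
```python
from h import *
im,K,E=grab("side")
g=im.min(2)
n,l,st,ce=cv2.connectedComponentsWithStats((g>150).astype(np.uint8))
for i in range(1,n):
    if 40<st[i,4]<300 and ce[i,1]>250 and ce[i,0]>200: print(st[i],ce[i].round(1),ray(K,E,*ce[i],0.010).round(3))
im,K,E=grab("wrist"); np.savez("w5",im=im,K=K,E=E)
g=im.min(2)
n,l,st,ce=cv2.connectedComponentsWithStats((g>150).astype(np.uint8))
for i in range(1,n):
    if 40<st[i,4]<2000 and ce[i,1]<300: print(st[i],ce[i].round(1),ray(K,E,*ce[i],0.010).round(3))
im,K,E=grab("top")
g=im.min(2)
n,l,st,ce=cv2.connectedComponentsWithStats((g>120).astype(np.uint8))
for i in range(1,n):
    if 40<st[i,4]<2500 and ce[i,1]>200 and ce[i,0]>250: print(st[i],ce[i].round(1),ray(K,E,*ce[i],0.012).round(3))
print(get_state()["position"])
```

```text
[246 168  25  25 464] [257.7 180.1] [ 0.532 -0.322  0.01 ]
[188 263   6  33 100] [190.3 280.9] [ 0.575 -0.487  0.01 ]
[322 264   7  32  93] [325.6 281.5] [ 0.701 -0.35   0.01 ]
[  16  266   79   19 1427] [ 55.  275.1] [ 0.445 -0.618  0.01 ]
[ 418  266   83   39 1947] [453.7 279.9] [ 0.817 -0.218  0.01 ]
[381 207   9  10  72] [385.1 211.2] [ 0.535 -0.322  0.012]
[ 276  210   48   63 1897] [299.3 241.7] [ 0.446 -0.054  0.012]
[264 357  38  12 163] [283.9 361.9] [0.092 0.002 0.012]
[302 365  11  13  66] [308.  369.5] [ 0.069 -0.069  0.012]
[258 366   8   9  54] [261.6 369.8] [0.07  0.068 0.012]
[ 0.53425958 -0.32120747  0.16132581]
```

Emit:
{"fn": "carry_out", "kwargs": {
  "motion": [
    [[0,0,-0.04],0],
    [[0,0,-0.08],0],
    [[0,0,-0.12],0],
    [[0,0,-0.145],0],
    [[0,0,-0.155],0],
    [[0,0,-0.155],0],
    [[0,0,-0.155],0]
  ],
  "grip": -0.15
}}

```text
time: 19.45
position: [0.5354, -0.3225, 0.0082]
tool_rot: [2.869, 1.276, 0.003]
ft_force: [-0.1, -0.7, 0.1]
grip_width: 0.576
```

Emit:
{"fn": "carry_out", "kwargs": {
  "motion": [
    [[0,0,0],0],
    [[0,0,0],0],
    [[0,0,0],0],
    [[0,0,0],0],
    [[0,0,0],0],
    [[0,0,0],0],
    [[0,0,0.04],0],
    [[0,0,0.09],0],
    [[0,0,0.12],0],
    [[-0.02,0.05,0.13],-0.14],
    [[-0.035,0.1,0.13],-0.28],
    [[-0.05,0.15,0.13],-0.42],
    [[-0.07,0.2,0.13],-0.56],
    [[-0.09,0.24,0.13],-0.7],
    [[-0.1,0.289,0.13],-0.84],
    [[-0.1,0.289,0.13],-1.0],
    [[-0.1,0.289,0.13],-1.0],
    [[-0.1,0.289,0.13],-1.0]
  ],
  "grip": 1
}}

```text
time: 21.25
position: [0.4329, -0.0295, 0.1362]
tool_rot: [-3.13, 0.253, 0.002]
ft_force: [0.2, -0.9, -0.9]
grip_width: 0.301
```

Emit:
{"fn": "carry_out", "kwargs": {
  "motion": [
    [[0.001,-0.003,-0.04],0],
    [[0.001,-0.003,-0.08],0],
    [[0.001,-0.003,-0.095],0],
    [[0.001,-0.003,-0.102],0],
    [[0.001,-0.003,-0.102],0],
    [[0.001,-0.003,-0.102],0]
  ]
}}

```text
time: 21.85
position: [0.4357, -0.0364, 0.0352]
tool_rot: [-3.131, 0.256, -0.001]
ft_force: [0.3, 1.0, -0.5]
grip_width: 0.303
```

Emit:
{"fn": "carry_out", "kwargs": {
  "motion": [
    [[0,0,0],0],
    [[0,0,0],0],
    [[0,0,0],0],
    [[0,0,0.03],0],
    [[0,0,0.07],0],
    [[0,0,0.12],0],
    [[0,0,0.15],0],
    [[0,0.05,0.18],0.14],
    [[0,0.1,0.2],0.28],
    [[0,0.12,0.22],0.42],
    [[0,0.12,0.22],0.56],
    [[0,0.12,0.22],0.7],
    [[0,0.12,0.22],0.7],
    [[0,0.12,0.22],0.7]
  ],
  "grip": 0.22
}}

```text
time: 23.25
position: [0.4355, 0.0836, 0.2548]
tool_rot: [-3.03, -0.828, -0.001]
ft_force: [0.2, -0.5, 0.3]
grip_width: 0.39
```

Run:
```python
from h import *
print(get_state()["position"],get_state()["tool_rot"])
a,K,E=grab("side"); np.savez("side5",im=a,K=K,E=E)
t,K,E=grab("top"); np.savez("top5",im=t,K=K,E=E)
w,K,E=grab("wrist"); np.savez("w6",im=w,K=K,E=E)
c=cv2.resize(a[120:300,190:345],None,fx=3,fy=3,interpolation=cv2.INTER_CUBIC)
cv2.imwrite("pics/c5.png",np.vstack([np.hstack([c[:360],c[180:,:0].reshape(360,0,3)]) if 0 else cv2.resize(c,(432,502))[:502]]))
cv2.imwrite("pics/c5.png",np.hstack([cv2.resize(c,(388,450)),cv2.resize(w,None,fx=.8,fy=.8)[:0].reshape(0,410,3) if 0 else np.vstack([cv2.resize(w,(410,308)),cv2.resize(t[125:215,170:330],(410,142))[:142]])]))
```

```text
[0.43545019 0.08357693 0.25479641] [-3.03009259e+00 -8.28002839e-01 -1.37274041e-03]
```

View pics/c5.png

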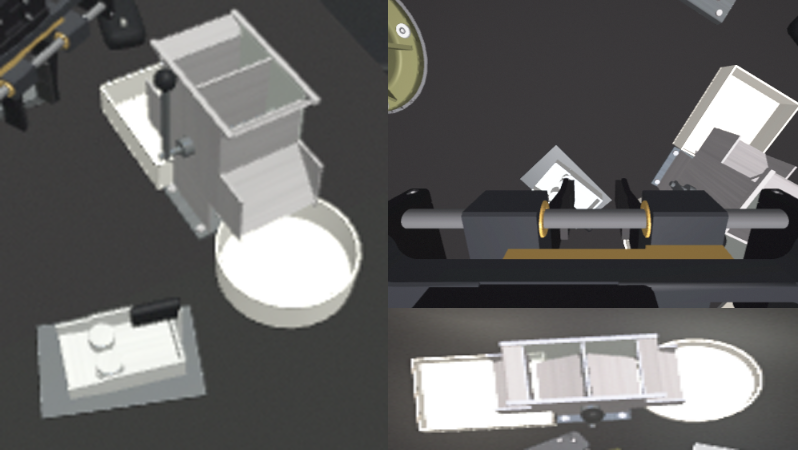

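```bash
cat >> h.py <<'E'
def tri(KA,EA,a,KB,EB,b):
    A=KA@np.linalg.inv(EA)[:3];B=KB@np.linalg.inv(EB)[:3]
    p=cv2.triangulatePoints(A,B,np.float64(a).reshape(2,1),np.float64(b).reshape(2,1)).ravel(); p=p[:3]/p[3]
    return p.round(4), (proj(KA,EA,p)-a).round(1)
E
python3 - <<'E'
from h import *
s=np.load("side5.npz");t=np.load("top5.npz")
S=lambda u,v:np.array([190+u/2.503,120+v/2.5]);T=lambda u,v:np.array([110+u/4,125+v/4])
for n,a,b in[("knob",(165,78),(559,270)),("farL",(235,13),(415,87)),("farR",(319,100),(658,70)),("nearR",(232,135),(672,221)),("nearL",(153,41),(428,241))]:
    print(n,tri(s["K"],s["E"],S(*a),t["K"],t["E"],T(*b)), ray(t["K"],t["E"],*T(*b),.207).round(4))
# tub circle from top
im=t["im"];print(get_state()["joint_positions"].round(2))
E
```

```text
knob (array([0.5734, 0.0881, 0.2356]), array([ 0., -0.])) [0.577  0.0891 0.207 ]
farL (array([0.7036, 0.1843, 0.2015]), array([ 0., -0.])) [0.7023 0.1836 0.207 ]
farR (array([0.7124, 0.0202, 0.2044]), array([-0.6,  0.1])) [0.7106 0.0207 0.207 ]
nearR (array([0.6092, 0.0134, 0.2069]), array([-0.5,  0.1])) [0.6083 0.0137 0.207 ]
nearL (array([0.5982, 0.1755, 0.2071]), array([-0.1,  0. ])) [0.598  0.1755 0.207 ]
[-0.92 -0.2   0.59  1.9   0.11  1.41  0.18]
```

Emit:
{"fn": "carry_out", "kwargs": {
  "motion": [
    [[0,-0.045,0.01],-0.14],
    [[0,-0.045,0.01],-0.28],
    [[0.03,-0.045,0.01],-0.42],
    [[0.07,-0.045,0.01],-0.47],
    [[0.11,-0.045,0.01],-0.47],
    [[0.138,-0.045,0],-0.47],
    [[0.138,-0.045,-0.03],-0.47],
    [[0.138,-0.045,-0.05],-0.47],
    [[0.138,-0.045,-0.05],-0.47],
    [[0.138,-0.045,-0.05],-0.47]
  ],
  "grip": 1
}}

```text
time: 24.4
position: [0.5733, 0.0384, 0.2048]
tool_rot: [3.14, 0.104, -0.0]
ft_force: [-0.2, 0.4, 0.5]
grip_width: 0.002
```

Emit:
{"fn": "carry_out", "kwargs": {
  "motion": [
    [[0,0.01,0],0],
    [[0,0.02,0],0],
    [[0,0.03,0],0],
    [[-0.001,0.04,-0.001],0],
    [[-0.001,0.05,-0.002],0],
    [[-0.002,0.06,-0.004],0],
    [[-0.002,0.07,-0.006],0],
    [[-0.003,0.08,-0.008],0],
    [[-0.004,0.09,-0.01],0],
    [[-0.005,0.1,-0.012],0],
    [[-0.005,0.105,-0.013],0],
    [[-0.005,0.107,-0.013],0],
    [[-0.005,0.107,-0.013],0]
  ]
}}

```text
time: 25.7
position: [0.5678, 0.1436, 0.1913]
tool_rot: [3.137, 0.103, -0.003]
ft_force: [-2.0, -5.2, 2.3]
grip_width: 0.005
```

Emit:
{"fn": "carry_out", "kwargs": {
  "motion": [
    [[0,0.002,0],0],
    [[0,0.004,0],0],
    [[0,0.004,0],0],
    [[0,0.004,0],0]
  ]
}}

```text
time: 26.1
position: [0.5678, 0.1441, 0.1912]
tool_rot: [3.133, 0.098, -0.004]
ft_force: [-2.4, -9.9, 1.6]
grip_width: 0.006
```

Emit:
{"fn": "carry_out", "kwargs": {
  "motion": [
    [[0,-0.02,0],0],
    [[0,-0.03,0.03],0],
    [[0,-0.03,0.07],0],
    [[-0.05,-0.03,0.09],0],
    [[-0.1,-0.06,0.09],0],
    [[-0.1,-0.1,0.07],-0.1],
    [[-0.1,-0.15,0.04],-0.2],
    [[-0.1,-0.18,0.02],-0.22],
    [[-0.1,-0.18,0.02],-0.22]
  ],
  "grip": 0.22
}}

```text
time: 27.0
position: [0.4659, -0.0356, 0.2092]
tool_rot: [3.131, -0.254, -0.006]
ft_force: [-0.2, -0.0, 0.3]
grip_width: 0.389
```

Run:
```python
from h import *
s=get_state();print(s["position"],s["tool_rot"])
a,K,E=grab("side"); np.savez("side6",im=a,K=K,E=E)
t,K2,E2=grab("top"); np.savez("top6",im=t,K=K2,E=E2)
w,_,_=grab("wrist")
print("pred knob +stop side",proj(K,E,(.569,.168,.203)))
c=cv2.resize(a[120:300,190:345],None,fx=2.5,fy=2.5,interpolation=cv2.INTER_CUBIC)
c2=cv2.resize(t[200:280,260:340],(400,400),interpolation=cv2.INTER_CUBIC)
c2=np.clip((c2.astype(float)-130)*2,0,255).astype(np.uint8)
cv2.imwrite("pics/c6.png",np.hstack([c,np.vstack([c2,np.zeros((50,400,3),np.uint8)])]))
```

```text
[ 0.46590596 -0.0356191   0.20920263] [ 3.13072602 -0.25411076 -0.00603372]
pred knob +stop side [242.36271512 142.38804324]
```

View pics/c6.png

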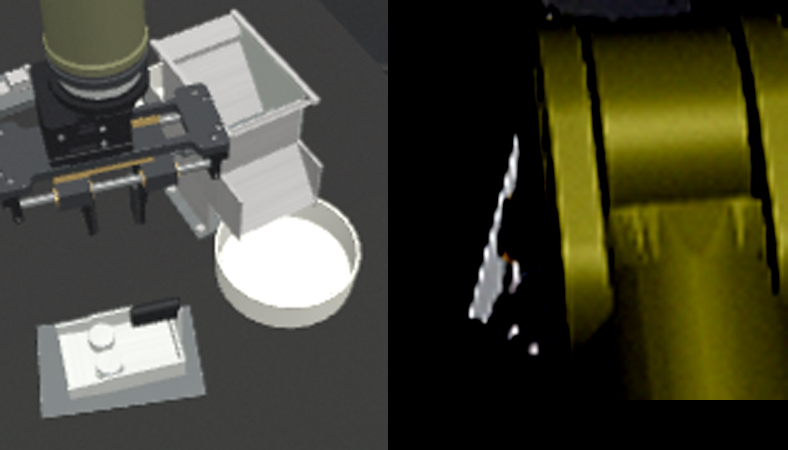

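Emit:
{"fn": "carry_out", "kwargs": {
  "motion": [
    [[0.01,-0.01,0],0.14],
    [[0.02,-0.02,0],0.28],
    [[0.03,-0.025,0],0.42],
    [[0.03,-0.025,0],0.56],
    [[0.03,-0.025,0],0.7],
    [[0.03,-0.025,0],0.84],
    [[0.03,-0.025,0],0.98],
    [[0.03,-0.025,0],1.12],
    [[0.03,-0.025,0],1.26],
    [[0.03,-0.025,0],1.4],
    [[0.03,-0.025,0],1.54],
    [[0.03,-0.025,-0.03],1.57],
    [[0.03,-0.025,-0.06],1.57],
    [[0.03,-0.025,-0.06],1.57],
    [[0.03,-0.025,-0.06],1.57]
  ]
}}

```text
time: 28.65
position: [0.4988, -0.0542, 0.1523]
tool_rot: [2.383, 2.046, -0.0]
ft_force: [0.1, -0.9, 0.8]
grip_width: 0.388
```

Run:
```python
from h import *
s=get_state();print(s["position"],s["tool_rot"],s["joint_positions"].round(2))
w,K,E=grab("wrist","w7"); np.savez("w7",im=w,K=K,E=E)
o=(.447,-.053);x=np.array([-.987,.164])
for lx in(-63,-50,-11): print(lx,proj(K,E,np.append(np.array(o)+lx/1e3*x,.086)).round(1))
```

```text
[ 0.49884718 -0.05417326  0.15229207] [ 2.38322674e+00  2.04631127e+00 -3.73794626e-04] [-0.84  0.05  0.93  1.93 -0.05  1.18  1.53]
-63 [250.2 216.9]
-50 [250.3 203.8]
-11 [250.4 161.6]
```

View pics/w7.png

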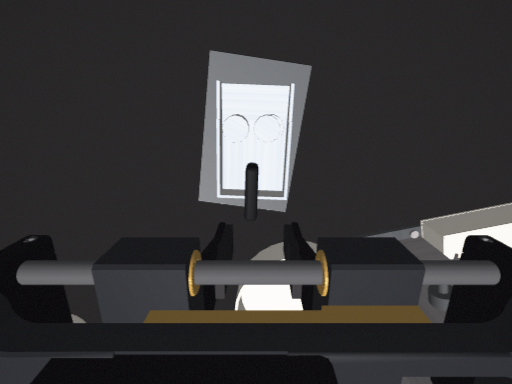

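Emit:
{"fn": "carry_out", "kwargs": {
  "motion": [
    [[-0.003,-0.006,-0.03],0],
    [[-0.003,-0.006,-0.06],0],
    [[-0.003,-0.006,-0.08],0],
    [[-0.003,-0.006,-0.091],0],
    [[-0.003,-0.006,-0.091],0],
    [[-0.003,-0.006,-0.091],0]
  ]
}}

```text
time: 29.3
position: [0.4966, -0.0613, 0.0619]
tool_rot: [2.384, 2.044, 0.003]
ft_force: [1.1, -0.4, -0.2]
grip_width: 0.392
```

Emit:
{"fn": "carry_out", "kwargs": {
  "motion": [
    [[0,0,0],0],
    [[0,0,0],0],
    [[0,0,0],0],
    [[0,0,0],0],
    [[0,0,0],0],
    [[0,0,0.002],0],
    [[0,0,0.005],0],
    [[0,0,0.01],0],
    [[0,0,0.015],0],
    [[0,0,0.02],0],
    [[0,0,0.02],0]
  ],
  "grip": 1,
  "squeeze": 60
}}

```text
time: 30.4
position: [0.4959, -0.0614, 0.0814]
tool_rot: [2.385, 2.044, 0.003]
ft_force: [0.3, -0.3, -2.0]
grip_width: 0.135
```

Run:
```python
from h import *
s=get_state();print(s["position"],s["tool_rot"],s["ft_force"],s["torque"])
a,K,E=grab("side")
w,K,E=grab("wrist")
cv2.imwrite("pics/c8.png",np.hstack([cv2.resize(a[220:300,190:300],(440,320)),cv2.resize(w[0:256,100:388],(360,320))]))
```

```text
[ 0.49594782 -0.06139882  0.08144795] [2.38498279 2.04377162 0.00251572] [ 0.28864185 -0.29988478 -2.04975974] [-0.05087937 -0.10375287 -0.03340806]
```

View pics/c8.png

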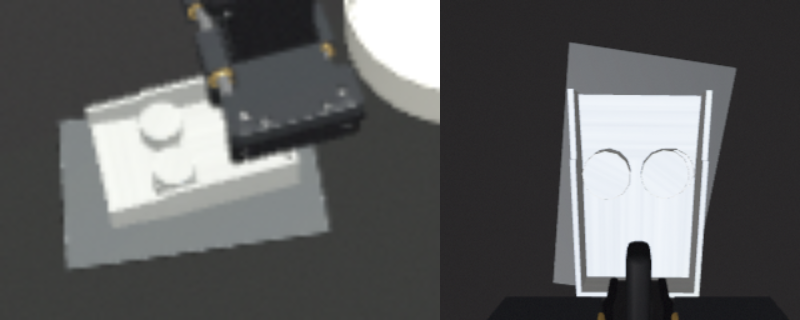

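Emit:
{"fn": "carry_out", "kwargs": {
  "motion": [
    [[0,0,0.004],0],
    [[0,0,0.012],0],
    [[0,0,0.024],0],
    [[0,0,0.038],0],
    [[0,0,0.053],0],
    [[0,0,0.068],0],
    [[0,0,0.083],0],
    [[0,0,0.098],0],
    [[0,0,0.113],0],
    [[0,0,0.128],0],
    [[0,0,0.143],0],
    [[0,0,0.158],0],
    [[0,0,0.173],0],
    [[0,0,0.187],0],
    [[0,0,0.199],0],
    [[0,0,0.206],0],
    [[0,0,0.209],0],
    [[0,0,0.209],0]
  ]
}}

```text
time: 32.3
position: [0.4953, -0.0614, 0.2897]
tool_rot: [2.385, 2.044, 0.0]
ft_force: [1.2, -0.5, -2.6]
grip_width: 0.136
```

Emit:
{"fn": "carry_out", "kwargs": {
  "motion": [
    [[0.002,0.001,0],-0.02],
    [[0.006,0.003,0],-0.06],
    [[0.012,0.007,0],-0.12],
    [[0.02,0.012,0],-0.2],
    [[0.03,0.017,0],-0.29],
    [[0.041,0.023,0],-0.38],
    [[0.053,0.03,0],-0.48],
    [[0.066,0.037,0],-0.58],
    [[0.079,0.045,0],-0.68],
    [[0.092,0.053,0],-0.78],
    [[0.105,0.06,0],-0.88],
    [[0.117,0.067,0],-0.98],
    [[0.128,0.074,0],-1.07],
    [[0.138,0.08,0],-1.15],
    [[0.147,0.085,0],-1.22],
    [[0.155,0.089,0],-1.28],
    [[0.161,0.092,0],-1.33],
    [[0.164,0.094,0],-1.35],
    [[0.164,0.094,0],-1.35],
    [[0.164,0.094,0],-1.35]
  ]
}}

```text
time: 34.3
position: [0.659, 0.0324, 0.2891]
tool_rot: [3.139, 0.106, -0.002]
ft_force: [-0.4, -0.3, -2.1]
grip_width: 0.136
```

Run:
```python
from h import *
s=get_state();print(s["position"],s["tool_rot"],s["ft_force"],s["torque"],s["grip_width"])
a,K,E=grab("side");t,_,_=grab("top")
w,K,E=grab("wrist")
cv2.imwrite("pics/c9.png",np.hstack([cv2.resize(a[60:260,170:370],(500,500)),np.vstack([cv2.resize(w[0:300],(300,176)),cv2.resize(t[100:220,180:300],(300,324))])]))
```

```text
[0.65895484 0.03243276 0.28910434] [ 3.13930613e+00  1.05906036e-01 -1.55919848e-03] [-0.36237664 -0.31969332 -2.05237242] [-0.24109814  0.06426135 -0.01362406] 0.13615117127166382
```

View pics/c9.png

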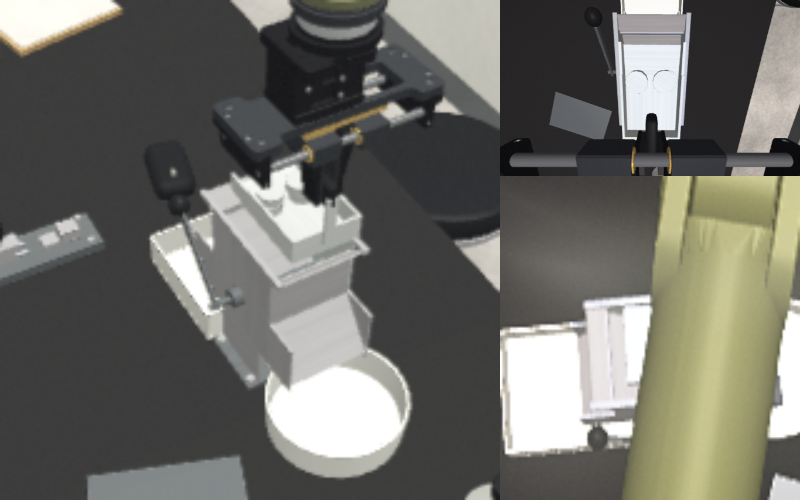

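Emit:
{"fn": "carry_out", "kwargs": {
  "motion": [
    [[0,0,0],0],
    [[0,0,0],0],
    [[0,0,0],0],
    [[0,0,0],0]
  ],
  "squeeze": 12
}}

```text
time: 34.85
position: [0.6593, 0.0326, 0.2896]
tool_rot: [-3.14, -0.105, -0.0]
ft_force: [-0.1, 0.4, -2.6]
grip_width: 0.137
```

```bash
cat > wm.py <<'E'
from h import *
s=get_state();print(s["time"],s["position"].round(4),s["ft_force"].round(1),s["torque"].round(3),s["grip_width"].round(3))
w,K,E=grab("wrist")
w=w[:230,150:380]; g=w.min(2)
n,l,st,ce=cv2.connectedComponentsWithStats((g>150).astype(np.uint8))
for i in range(1,n):
    if st[i,4]>600: print(st[i],ce[i].round(1))
E
python3 wm.py
```

```text
Traceback (most recent call last):
  File "wm.py", line 2, in <module>
    s=get_state();print(s["time"],s["position"].round(4),s["ft_force"].round(1),s["torque"].round(3),s["grip_width"].round(3))
                                                                                                     ^^^^^^^^^^^^^^^^^^^^^
AttributeError: 'float' object has no attribute 'round'
```

Emit:
{"fn": "carry_out", "kwargs": {
  "motion": [
    [[0,0,0],0],
    [[0,0,0],0],
    [[0,0,0],0],
    [[0,0,0],0]
  ],
  "squeeze": 8
}}

```text
time: 35.25
position: [0.6593, 0.0325, 0.2896]
tool_rot: [3.14, 0.105, 0.0]
ft_force: [0.4, -0.2, -3.4]
grip_width: 0.135
```

```bash
python3 wm.py
```

```text
Traceback (most recent call last):
  File "wm.py", line 2, in <module>
    s=get_state();print(s["time"],s["position"].round(4),s["ft_force"].round(1),s["torque"].round(3),s["grip_width"].round(3))
                                                                                                     ^^^^^^^^^^^^^^^^^^^^^
AttributeError: 'float' object has no attribute 'round'
```

```bash
sed -i 's/s\["grip_width"\].round(3)/round(s["grip_width"],3)/' wm.py; python3 wm.py
```

```text
35.25 [0.6593 0.0325 0.2896] [ 0.4 -0.2 -3.4] [-0.11   0.061 -0.034] 0.135
[  60    0   97   25 2347] [108.2  12. ]
[  42   22   21  208 1937] [ 53.2 128.5]
[ 154   22   21  208 1851] [162.5 127.8]
[  51   26  116   32 3394] [108.2  41.4]
[   59    60    99   170 13578] [108.1 139.1]
```

Emit:
{"fn": "carry_out", "kwargs": {
  "motion": [
    [[0,0,0],0],
    [[0,0,0],0],
    [[0,0,0],0]
  ],
  "squeeze": 5
}}

```text
time: 35.6
position: [0.6593, 0.0325, 0.2896]
tool_rot: [3.14, 0.105, 0.0]
ft_force: [-0.1, -0.9, -2.9]
grip_width: 0.137
```

```bash
python3 wm.py
```

```text
35.6 [0.6593 0.0325 0.2896] [-0.1 -0.9 -2.9] [-0.157 -0.048  0.007] 0.137
[  41    0  135  230 9967] [108.3  67.4]
[  59   59   99   63 5591] [108.3  88.5]
[  68  127   81  103 7236] [107.8 174.2]
```

Emit:
{"fn": "carry_out", "kwargs": {
  "motion": [
    [[0,0,0],0],
    [[0,0,0],0],
    [[0,0,0],0],
    [[0,0,0],0],
    [[0,0,0],0]
  ]
}}

```text
time: 36.15
position: [0.6593, 0.0327, 0.2896]
tool_rot: [3.14, 0.105, 0.0]
ft_force: [0.7, 0.3, -1.3]
grip_width: 0.136
```

```bash
python3 wm.py
python3 - <<'E'
from h import *
a,K,E=grab("side");w,_,_=grab("wrist")
cv2.imwrite("pics/c10.png",np.hstack([cv2.resize(a[60:260,170:370],(500,500)),np.vstack([cv2.resize(w[0:300],(300,300)),np.zeros((200,300,3),np.uint8)])]))
E
```

```text
36.15 [0.6593 0.0327 0.2896] [ 0.7  0.3 -1.3] [-0.171  0.078  0.044] 0.136
[   42     0   134   230 10012] [108.1  67.4]
[  59   59   99   63 5549] [108.1  88.7]
[  68  127   81  103 7231] [107.8 174.2]
```

View pics/c10.png

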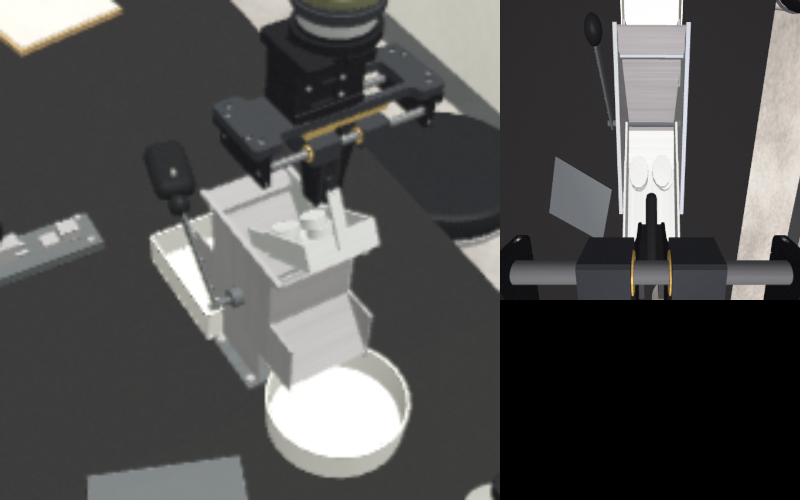

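Run:
```python
from h import *
w,K,E=grab("wrist"); cv2.imwrite("pics/w10.png",w)
r=E[:3,:3]@np.linalg.inv(K)@np.array([258,126,1.])
s=get_state();piv=s["position"]+[0,0,.012]
for th in range(20,65,5):
    c,sn=np.cos(np.radians(th)),np.sin(np.radians(th))
    p=piv+[0,111*c/1e3-.060*sn,-.111*sn-.060*c]; print(th,p.round(3),proj(K,E,p).round(1), [ (proj(K,E,p+[.036,0,0])-proj(K,E,p-[.036,0,0]))[0].round(0)])
```

```text
20 [0.659 0.116 0.207] [266.  108.1] [np.float64(82.0)]
25 [0.659 0.108 0.2  ] [265.1 117.9] [np.float64(79.0)]
30 [0.659 0.099 0.194] [264.2 127.7] [np.float64(76.0)]
35 [0.659 0.089 0.189] [263.3 137.5] [np.float64(74.0)]
40 [0.659 0.079 0.184] [262.5 147.2] [np.float64(72.0)]
45 [0.659 0.069 0.181] [261.7 156.9] [np.float64(70.0)]
50 [0.659 0.058 0.178] [261.  166.5] [np.float64(68.0)]
55 [0.659 0.047 0.176] [260.2 176.2] [np.float64(67.0)]
60 [0.659 0.036 0.175] [259.5 185.9] [np.float64(66.0)]
```

Emit:
{"fn": "carry_out", "kwargs": {
  "motion": [
    [[0,0,0],0],
    [[0,0,0],0],
    [[0,0,0],0]
  ],
  "squeeze": 4
}}

```text
time: 36.65
position: [0.6593, 0.0326, 0.2896]
tool_rot: [3.14, 0.105, 0.0]
ft_force: [0.3, -0.7, -2.2]
grip_width: 0.135
```

```bash
python3 wm.py
```

```text
36.65 [0.6593 0.0326 0.2896] [ 0.3 -0.7 -2.2] [-0.118  0.024  0.003] 0.135
[   41     0   135   230 10010] [108.1  67.4]
[  59   59   99   63 5556] [108.1  88.7]
[  68  127   81  103 7230] [107.8 174.2]
```

Emit:
{"fn": "carry_out", "kwargs": {
  "motion": [
    [[0,0.005,0],0],
    [[-0.001,0.012,0],0],
    [[-0.001,0.019,0],0],
    [[-0.001,0.026,0],0],
    [[-0.002,0.033,0],0],
    [[-0.002,0.04,0],0],
    [[-0.003,0.046,0],0],
    [[-0.003,0.052,0],0],
    [[-0.003,0.058,0],0],
    [[-0.004,0.064,0],0],
    [[-0.004,0.07,0],0],
    [[-0.004,0.075,0],0],
    [[-0.005,0.08,0],0],
    [[-0.005,0.084,0],0],
    [[-0.005,0.084,0],0]
  ],
  "squeeze": 6
}}

```text
time: 38.2
position: [0.6548, 0.1152, 0.2918]
tool_rot: [3.138, 0.103, 0.004]
ft_force: [-1.2, -3.5, 6.8]
grip_width: 0.138
```

```bash
python3 wm.py
```

```text
38.2 [0.6548 0.1152 0.2918] [-1.2 -3.5  6.8] [-0.804  0.472  0.002] 0.138
[   47    25   120   205 18560] [106.8 128.3]
```

Run:
```python
from h import *
w,K,E=grab("wrist"); cv2.imwrite("pics/w11.png",w)
g=cv2.cvtColor(w,cv2.COLOR_BGR2GRAY)
old=cv2.cvtColor(cv2.imread("pics/w10.png"),cv2.COLOR_BGR2GRAY)
for u in(235,258,280):
    print(u,"new",g[0:232:4,u].tolist()); print(u,"old",old[0:232:4,u].tolist())
for v in (60,100,140,180): print(v,g[v,196:330:4].tolist())
```

```text
235 new [47, 43, 45, 45, 47, 47, 149, 149, 149, 255, 255, 255, 255, 255, 255, 255, 255, 255, 255, 255, 255, 255, 255, 255, 255, 255, 166, 168, 162, 165, 163, 194, 198, 226, 236, 236, 233, 235, 234, 242, 244, 238, 238, 238, 238, 239, 238, 239, 198, 235, 235, 234, 235, 234, 234, 234, 171, 52]
235 old [254, 254, 254, 254, 255, 255, 241, 179, 181, 182, 183, 180, 182, 181, 219, 177, 173, 178, 179, 175, 175, 174, 174, 176, 176, 177, 174, 169, 177, 175, 171, 113, 176, 247, 248, 245, 248, 243, 248, 242, 242, 241, 240, 240, 240, 243, 242, 184, 239, 241, 242, 241, 241, 241, 242, 241, 182, 58]
258 new [45, 45, 47, 45, 46, 45, 147, 149, 149, 255, 255, 255, 255, 255, 255, 255, 255, 255, 255, 255, 255, 255, 255, 255, 255, 255, 169, 169, 162, 165, 165, 164, 165, 176, 155, 156, 199, 243, 243, 242, 244, 242, 245, 242, 245, 241, 235, 234, 234, 234, 22, 35, 36, 34, 32, 34, 36, 34]
258 old [254, 254, 254, 255, 255, 255, 242, 179, 183, 182, 186, 183, 182, 183, 220, 179, 172, 182, 181, 176, 175, 175, 175, 177, 179, 178, 174, 170, 176, 175, 172, 115, 176, 247, 249, 245, 248, 244, 248, 249, 247, 246, 245, 2
[... 622 characters left out ...]
1, 241, 242, 242, 243, 36, 18]
60 [47, 47, 46, 254, 153, 255, 255, 255, 255, 255, 255, 255, 255, 255, 255, 255, 255, 255, 255, 255, 255, 255, 255, 255, 255, 255, 252, 113, 46, 47, 46, 48, 45, 47]
100 [48, 46, 46, 47, 155, 255, 255, 255, 255, 255, 255, 255, 255, 255, 255, 255, 255, 255, 255, 255, 255, 255, 255, 255, 255, 255, 130, 255, 48, 47, 47, 49, 48, 47]
140 [47, 222, 181, 184, 185, 235, 186, 235, 234, 235, 236, 236, 234, 234, 165, 188, 232, 235, 235, 235, 237, 234, 237, 192, 188, 142, 221, 187, 125, 223, 98, 47, 46, 48]
180 [49, 113, 225, 103, 202, 143, 228, 239, 238, 238, 239, 241, 240, 241, 191, 242, 241, 231, 236, 236, 237, 239, 238, 236, 238, 128, 204, 120, 226, 226, 48, 47, 48, 48]
```

Run:
```python
from h import *
a,_,_=grab("side"); w=cv2.imread("pics/w11.png")
w=np.clip((w.astype(float)-120)*1.9,0,255).astype(np.uint8)
cv2.imwrite("pics/c11.png",np.hstack([cv2.resize(a[80:230,200:350],(400,400)),cv2.resize(w[80:240,180:340],(400,400))]))
```

```text
(no output)
```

View pics/c11.png

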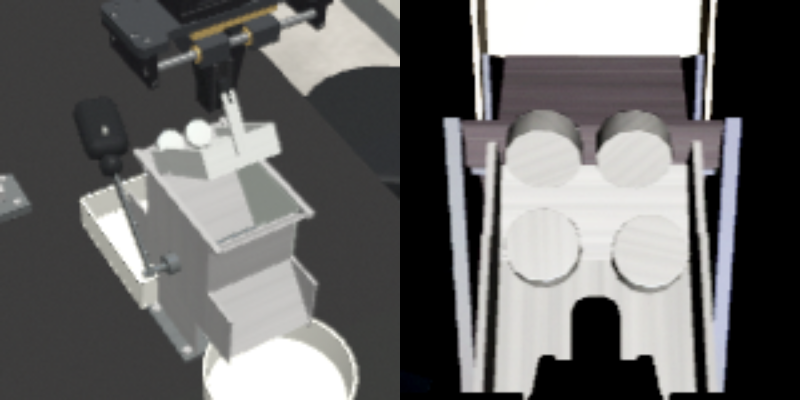

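Emit:
{"fn": "carry_out", "kwargs": {
  "motion": [
    [[0,0,0],0],
    [[0,0,0],0],
    [[0,0,0],0],
    [[0,0,0],0],
    [[0,-0.001,0],0],
    [[0,-0.003,0],0],
    [[0,-0.006,0],0],
    [[0,-0.01,0],0],
    [[0.001,-0.014,0],0],
    [[0.001,-0.019,0],0],
    [[0.001,-0.024,0],0],
    [[0.001,-0.029,0],0],
    [[0.002,-0.034,0],0],
    [[0.002,-0.039,0],0],
    [[0.002,-0.044,0],0],
    [[0.003,-0.049,0],0],
    [[0.003,-0.053,0],0],
    [[0.004,-0.056,0],0],
    [[0.004,-0.057,0],0],
    [[0.004,-0.057,0],0]
  ],
  "squeeze": 60
}}

```text
time: 40.35
position: [0.6583, 0.0595, 0.2896]
tool_rot: [3.14, 0.105, 0.0]
ft_force: [0.4, 0.3, -1.8]
grip_width: 0.133
```

```bash
cat > wd.py <<'E'
from h import *
s=get_state();print(s["time"],s["position"].round(4),s["ft_force"].round(1))
w,K,E=grab("wrist"); cv2.imwrite("pics/wl.png",w)
g=cv2.cvtColor(w,cv2.COLOR_BGR2GRAY)[60:230,200:320].astype(float)
# ascii-ish map, 4px cells
m=cv2.resize(g,(30,42),interpolation=cv2.INTER_AREA)
for i,r in enumerate(m): print(60+4*i,"".join(" .:-=+*#%@"[min(9,max(0,int((x-110)/14.5)))] for x in r))
t,K,E=grab("top");
E
python3 wd.py
```

```text
40.35 [0.6583 0.0595 0.2896] [ 0.4  0.3 -1.8]
60 ::==---+***=--=--+**+=--:==:-#
64 =======**#**+==-=**#**=======#
68 =++++-*#%%%*=+=-+%%%%*++++++=#
72 -+++++%%%%%%+==+%%%%%%++++++=#
76 =+==+#%%%%%%#==#%%%%%%*+++++=#
80 =++++#%%%%%%%++%%%%%%%#++++==#
84 -=+++#%%%%%%#++%%%%%%%#++++==#
88 -.====#%%%%%*==*%%%%%#++++=.+#
92 - :====+###+====+###*=====: +#
96 = .=======================: **
100 +  =======================: **
104 +  ======================-  #+
108 *  -=====================:  #+
112 *  :=====================.  #=
116 #  .=====================   #-
120 #   =====================   #:
124 #   -===================-  .#.
128 #   :===================:  .#.
132 #   :===================.  :# 
136 #  .*===================+. -# 
140 #. .*-=================-=: -# 
144 #. :+*#################*=- =# 
148 #: :+#@%%%@%%@@@@%@@@@@%-- =# 
152 #- -+#%@%%@@@@@@%%@@@@@%-= +# 
156 #- -=#%@%@@@@%@@%@@@@@@%-= +# 
160 #- ==#@@@@@@@%@@#@@@@@@%:+ +* 
164 #= =-%%@@@@@%%@@*%@@@@@%:+ *+ 
168 #= +-%%%@@@%#@@@%+%@@@%%:* #= 
172 #+ *:%@#####@@@@@%**##%%.# #= 
176 *+ #:%@@%%%@%@@@%%%%%%%% # #- 
180 +* #:%%%%%%%%%%%%%%%%%%%.#.#: 
184 =* #.#%%%%%%%%%%%%%%%%%%.*.#. 
188 -* #.%%%%%%%%%%%%%%%%%%%.*:#  
192 -# #:%%%%%%%%%%%%%%%%%%%.*-#  
196 :#.*:%%%%%%%*   +%%%%%%%:+=#  
200 .#:*:%%%%%%%     %%%%%%%:++#  
204  #-*:%%%%%%%     %%%%%%%:=*#  
208  #=+-%%%%%%%     %%%%%%%-=##  
212  #=+-%%%%%%%     %%%%%%%--%*  
216  #*+-%%%%%%%     %%%%%%%=-%*  
220  #*==%%%#  -     :  *%%%=-%*  
224  ##==%%%*           :%%%=:%+
```

```bash
python3 - <<'E'
from h import *
K,E=None,None
w,K,E=grab("wrist")
for u in(237,279):
  for z in(.22,.2,.18,.16,.14): 
    p=ray(K,E,u,80,z); d=(np.linalg.inv(E)@np.append(p,1))[2]; print(u,z,p.round(3),"diam",round(33*d/K[0,0]*1e3,1))
E
python3 wd.py | head -12
```

```text
237 0.22 [0.633 0.164 0.22 ] diam 26.7
237 0.2 [0.631 0.166 0.2  ] diam 29.0
237 0.18 [0.63  0.167 0.18 ] diam 31.3
237 0.16 [0.628 0.169 0.16 ] diam 33.6
237 0.14 [0.626 0.171 0.14 ] diam 35.9
279 0.22 [0.667 0.166 0.22 ] diam 26.7
279 0.2 [0.668 0.168 0.2  ] diam 29.0
279 0.18 [0.669 0.17  0.18 ] diam 31.3
279 0.16 [0.671 0.172 0.16 ] diam 33.6
279 0.14 [0.672 0.174 0.14 ] diam 35.9
40.5 [0.6583 0.06   0.2895] [-0.  -0.2 -2.8]
60 ..+-:--=+*+=-----++*+---.-=..#
64 =======+****+====**#*+=======#
68 =++++-+#%%#*=++-+#%%#*+++++==#
72 -++++=%%%%%%+===%%%%%%++++++=#
76 ====+#%%%%%%#==#%%%%%%*+++++=#
80 =++++#%%%%%%%=+%%%%%%%#+++++=#
84 -=+++*%%%%%%%++%%%%%%%*++++==#
88 -:=+++#%%%%%*++*%%%%%#++++=:+#
92 = :====*###*====*###*+====: +#
96 = .===============++======: **
100 +  =======================: **
```

Emit:
{"fn": "carry_out", "kwargs": {
  "motion": [
    [[0,-0.002,0],0],
    [[0,-0.006,0],0],
    [[0,-0.01,0],0],
    [[0.001,-0.014,0],0],
    [[0.001,-0.018,0],0],
    [[0.001,-0.021,0],0],
    [[0.001,-0.022,0],0],
    [[0.001,-0.022,0],0]
  ]
}}

```text
time: 41.4
position: [0.6593, 0.0374, 0.2896]
tool_rot: [-3.14, -0.105, -0.0]
ft_force: [0.2, 0.2, -2.0]
grip_width: 0.128
```

```bash
python3 wd.py
```

```text
41.4 [0.6593 0.0374 0.2896] [ 0.2  0.2 -2. ]
60 .+****%%%%%%#**#%%%%%%******:%
64 : -====#%%%#====*%%%%*====- .%
68 : -====+++++++++++++++++++= .%
72 - :++++++++++++++++++++++++ :%
76 - .+++++++++++++++++++++++= -%
80 =  +++++++++++++++++++++++= -%
84 =  =++++++++++++++++++++++- -%
88 +  -+++++++++++++++++++++=. =%
92 +  :+++++++++++++++++++++-  +%
96 *  .+++++++++++++++++++++:  +%
100 *   +++++++++++++++++++++.  *#
104 #   =++++++++++++++++++++   ##
108 #   -+++++++++++++++++++=   ##
112 #   :===================-   #*
116 %   .+++++++++++++++++++:   %+
120 %    +++++++++++++++++++.   %=
124 %.   :::::::::::::::::::....%-
128 %.   :::::::::::::::::::   .%-
132 %:   =+++++++++++++++++=.  .%.
136 %: .*-++++++++++++++++=-+: :%.
140 %- :*:+++++++++++++++++-+- :% 
144 %- :**%%%@%%%%%%%%%@@%%#+- -% 
148 %- -*%@@@@@@@@@@@@@@@@@%== -% 
152 %= -+%@@@@@@@@@@@@@@@@@%== =% 
156 %= =+%@@@@@@@@@@@@@@@@@%-+ +% 
160 #+ ==%@@@@@@@%@@#@@@@@@%-+ +# 
164 #+ +=%@@@@@@%@@@#%@@@@@%-* +# 
168 #* +=%@#@@@%%@@@@+%@@%%@:* ** 
172 ** #:@@@###%@@@@@@###%@@.# #* 
176 +# #:@@@@@@@@@@@@@@@@@@@.# #= 
180 =# #:%@@@@@@@@@@@@@@@@@%.# #= 
184 -# #:%@@%@%@@@@@@%@@@%%%.#.#- 
188 :#.%:%@@%@%@@@@@@%@@@%%%.#-%: 
192 :%-#:%@%%@%@@@@@@%@@@%%%:*=%. 
196 .%+#:%@%%@%@#   *%@@@%%%:*+%. 
200  %+#-%@%%@%@     %@@@%%%:++%  
204  %+*-%@%%%%@     %@@@%%%-+*%  
208  %**-%@%%%%@     %@@@@%%-=#%  
212  %#*=%@%%%%@     %@@@@%%==%%  
216   :+=%@%%%%@     %@@@@%%===   
220   :+=%@%%  -     -. *@%%=-=   
224   -++%@%*           -@%%+-=
```

Emit:
{"fn": "carry_out", "kwargs": {
  "motion": [
    [[0,-0.01,0],0],
    [[0,0.01,0],0],
    [[0,-0.015,0],0],
    [[0,0.01,0],0],
    [[0,-0.015,0],0],
    [[0,0.01,0],0],
    [[0,-0.015,0],0],
    [[0,0.01,0],0],
    [[0,-0.015,0],0],
    [[0,0.01,0],0],
    [[0,0,0],0],
    [[0,0,0],0]
  ]
}}

```text
time: 42.7
position: [0.6592, 0.036, 0.2897]
tool_rot: [3.139, 0.104, 0.0]
ft_force: [-0.6, -0.9, -1.9]
grip_width: 0.132
```

```bash
python3 wd.py
```

```text
42.7 [0.6592 0.036  0.2897] [-0.6 -0.9 -1.9]
60 ::====*%%%%%+===%%%%%#=====-.%
64 : =+++++###++++++*##*++++++ .%
68 - -++++++++++++++++++++++++ .%
72 - :+++++++++++++++++++++++= :%
76 - .+++++++++++++++++++++++= :%
80 =  +++++++++++++++++++++++= -%
84 =  =++++++++++++++++++++++- -%
88 +  -+++++++++++++++++++++=  =%
92 *  :+++++++++++++++++++++-  =%
96 *  .+++++++++++++++++++++:  +%
100 #   +++++++++++++++++++++.  +%
104 #   =+++++++++++++++++++=   *#
108 #   -+++++++++++++++++++=   ##
112 #   :++++++++++++++++===-   #*
116 %   .+++++++++++++++++++:   #*
120 %.   =++++++++++++++++++.   %=
124 %.                       .. %=
128 %:   -=========---------   .%-
132 %:   -+++++++++++++++++=.  .%:
136 %- .*:++=++++++++++++++-+: .%.
140 %- :*:+++++++++++++++++-+- :% 
144 %- :**%%%%%%%%%%%%%%%%%#+- -% 
148 %= -*%@@@@@@@@@@@@@@@@@%== -% 
152 %= -+%@@@@@@@@@@@@@@@@@%== -% 
156 #+ =+%@@@@@@@@@@@@@@@@@%-+ =% 
160 #+ ==%@@@@@@@@@@@@@@@@@%-+ +# 
164 #* +=%@@@@@@@@@@@@@@@@@@-* +# 
168 ** +=%@@@@@@@@@@@@@@@@@@:* *# 
172 +# #:@@@@@@@@@@@@@@@@@@@.# ** 
176 =# #:@@@@@@@@@@@@@@@@@@@.# #+ 
180 =# #:%@@@@@@@@@@@@@@@@@%.# #= 
184 -# #:%@@%@%@@@@@@%@@@%%%.#.#- 
188 :%:%:%@%%@%@@@@@@@@@@%%%.#-%- 
192 .%=#:%@%%@%@@@@@@%@@@%%%:*=%: 
196  %+#:%@%%@%@#   *%@@@%%%:*+%. 
200  %+#-%@%%@%@     %@@@%%%:++%  
204  %**-%@%%%%@     %@@@@%%-+*%  
208  %#*-%@%%%%@     %@@@@%%-=#%  
212  ***=%@%%%%@     %@@@@%%==#*  
216   .+=%@%%%%@     %@@@@%%==-   
220   :+=%@%%  -     -. *@%%=-=   
224   -++%@%*           -@%%+-=
```

```bash
cat > sd.py <<'E'
from h import *
a,K,E=grab("side"); cv2.imwrite("pics/sl.png",a)
for p in((.631,.166,.2),(.668,.168,.2),(.598,.1755,.207),(.7036,.184,.207),(.65,.1785,.207)): print(p,proj(K,E,p).round(1))
g=cv2.cvtColor(a,cv2.COLOR_BGR2GRAY)[118:185,245:325].astype(float)
for i,r in enumerate(g[::2]): print(118+2*i,"".join(" .:-=+*#%@"[min(9,max(0,int((x-60)/19)))] for x in r))
E
python3 sd.py
```

```text
(0.631, 0.166, 0.2) [263.5 137. ]
(0.668, 0.168, 0.2) [275.2 132.6]
(0.598, 0.1755, 0.207) [251.  136.5]
(0.7036, 0.184, 0.207) [284.  123.7]
(0.65, 0.1785, 0.207) [267.7 130.3]
118                            ..                :-*:                               
120                                          .--+*+-+.                              
122                                     :==**=--:. .-.                              
124                                 .+#+=--:.                                       
126                                  :::=*=##+.                                     
128                                 =%#####++#%=.                                   
130                 .::=-:.=-.      =@%#####*=*#%:                                  
132                -@@@@@@@%*##:    #@@######+==+:                                  
134            .==+@@@@@@@@@#=*@*++@@@%####*=====          :+%%%*.                  
136      *#**#####+%@@@@@@@@%#+=+#%###*====++=-=-.         :*%#*%=                  
138      .+#%#####*=%@@@@@@@####**====+*#####*=====         +%#+%*.     
[... 1261 characters left out ...]
============              
170 @@@@@%:-::---::---::-:-:::::::::+###+==+##****##+================:              
172 @@@@@@+.-:-:-:----::-:-::::::::::-*#%****##+=====================:              
174 @@@@@@@=:=-:-:--:-::---:::::::::::-=#*++======================-==.              
176 #@@@@@@%::::::-..---=--::::::::::-==-=====================-=====#=              
178 +-@@@@@@%:-:---.: ----::::::::::--===================--=====+*##=+*:            
180 +++@@@@@@+:--==-:..::..:::::::::--================-====+*#######+--++.          
182 +++++@@@*=:::+::-:  .:::::::::::--===========-====++############*+---*+.        
184 =+++++@@@%%@@+---:::-:::::::::::--============+#############*#####=-::=#=.
```

Emit:
{"fn": "carry_out", "kwargs": {
  "motion": [
    [[0,0,0.01],0],
    [[0,0,0.03],0],
    [[0,0,0.05],0],
    [[0,-0.005,0.055],0],
    [[-0.005,-0.01,0.055],0.05],
    [[-0.02,-0.015,0.055],0.12],
    [[-0.04,-0.02,0.055],0.22],
    [[-0.06,-0.03,0.05],0.33],
    [[-0.08,-0.035,0.045],0.44],
    [[-0.1,-0.04,0.04],0.55],
    [[-0.12,-0.05,0.03],0.66],
    [[-0.14,-0.055,0.02],0.77],
    [[-0.16,-0.065,0.01],0.88],
    [[-0.18,-0.07,0],0.99],
    [[-0.2,-0.08,-0.01],1.1],
    [[-0.215,-0.085,-0.02],1.2],
    [[-0.225,-0.087,-0.03],1.27],
    [[-0.225,-0.087,-0.05],1.27],
    [[-0.225,-0.087,-0.07],1.27],
    [[-0.225,-0.087,-0.08],1.27]
  ]
}}

```text
time: 44.85
position: [0.433, -0.0501, 0.2079]
tool_rot: [-2.465, -1.945, 0.002]
ft_force: [0.1, -0.2, -0.8]
grip_width: 0.131
```

Run:
```python
from h import *
s=get_state();print(s["position"],s["tool_rot"],s["grip_width"])
w,K,E=grab("wrist")
g=cv2.cvtColor(w,cv2.COLOR_BGR2GRAY).astype(float)[60:230,200:320]
m=cv2.resize(g,(30,42),interpolation=cv2.INTER_AREA)
for i,r in enumerate(m): print(60+4*i,"".join(" .:-=+*#%@"[min(9,max(0,int((x-40)/22)))] for x in r))
```

```text
[ 0.43302077 -0.05010424  0.20792668] [-2.46521550e+00 -1.94474405e+00  2.13406883e-03] 0.13143569185776505
60 ..............................
64 ..............................
68 ..............................
72 ..............................
76 ..............................
80 ..............................
84 ..............................
88 ..............................
92 ..............................
96 ..............................
100 ..............................
104 ..............................
108 ..............................
112 ..............................
116 .....++==---:::...............
120 .....#%%%#########***+++=:....
124 ....:%%%#################-....
128 ....:%%%#################:....
132 ....-%%##################:....
136 ...-%#%#################%=....
140 ...-%###################%=....
144 ...=%%@@@@@@@@@@@@@@@@@@#+....
148 ...=%@@@@@@@@@@@@@@@@@@@#+....
152 ...+#@@@@@@@@@@@@@@@@@@@#*....
156 ...+#@@@@@@@@@@@@@@@@@@@#*....
160 ...+#@@@@@@@@@@@@@@@@@@@##....
164 ...**@@@@@@@@@@@@@@@@@@@##....
168 ...#*@@@@@@@@@@@@@@@@@@@#%....
172 ...%+@@@@@@@@@@@@@@@@@@@*@....
176 ...@+@@@@@@@@@@@@@@@@@@@*@:...
180 ...@+@@@@@@@@@@@@@@@@@@@*@:...
184 ...@+@@@@@@@@@@@@@@@@@@@*@:...
188 ..:@+@@@@@@@@@@@@@@@@@@@*@-...
192 ..:@+@@@@@@@@@@@@@@@@@@@*%-...
196 ..-@+@@@@@@@%=:-%@@@@@@@*%=...
200 ..-%+@@@@@@@=   :@@@@@@@#%=...
204 ..-%*@@@@@@@:   .@@@@@@@#%+...
208 ..=%*@@@@@@@:   .@@@@@@@##+...
212 ..=%*@@@@@@@:   .@@@@@@@##*...
216 ..+#*@@@@@@@:   .@@@@@@@##*...
220 ..+##@@@@.-*.    *= %@@@%##...
224 ..*##@@@%           *@@@%##...
```

Emit:
{"fn": "carry_out", "kwargs": {
  "motion": [
    [[0,0,-0.02],0],
    [[0,0,-0.04],0],
    [[0,0,-0.06],0],
    [[0,0,-0.075],0],
    [[0,0,-0.088],0],
    [[0,0,-0.094],0],
    [[0,0,-0.094],0],
    [[0,0,-0.094],0]
  ]
}}

```text
time: 45.7
position: [0.4349, -0.0494, 0.1163]
tool_rot: [2.465, 1.947, 0.001]
ft_force: [0.2, -0.1, -2.3]
grip_width: 0.135
```

Emit:
{"fn": "carry_out", "kwargs": {
  "motion": [
    [[0,0,0],0],
    [[0,0,0],0],
    [[0,0,-0.002],0],
    [[0.003,-0.001,-0.004],0],
    [[0.009,-0.002,-0.008],0],
    [[0.017,-0.005,-0.013],0],
    [[0.026,-0.007,-0.02],0],
    [[0.034,-0.009,-0.026],0],
    [[0.042,-0.011,-0.034],0],
    [[0.049,-0.013,-0.042],0],
    [[0.055,-0.015,-0.047],0],
    [[0.06,-0.016,-0.05],0],
    [[0.062,-0.016,-0.052],0],
    [[0.062,-0.016,-0.053],0],
    [[0.062,-0.016,-0.053],0]
  ],
  "squeeze": 6
}}

```text
time: 47.2
position: [0.4966, -0.0655, 0.0628]
tool_rot: [2.465, 1.947, 0.001]
ft_force: [0.8, 0.1, -0.4]
grip_width: 0.139
```

Run:
```python
from h import *
s=get_state();print(s["position"],s["ft_force"])
w,K,E=grab("wrist")
g=cv2.cvtColor(w,cv2.COLOR_BGR2GRAY).astype(float)[30:236,180:340]
m=cv2.resize(g,(40,51),interpolation=cv2.INTER_AREA)
for i,r in enumerate(m): print(30+4*i,"".join(" .:-=+*#%@"[min(9,max(0,int((x-40)/22)))] for x in r))
for th in range(0,45,5):
    c,sn=np.cos(np.radians(th)),np.sin(np.radians(th)); x=np.array([-.966,.259,0])
    p=s["position"]+[0,0,.012]+x*(111*c/1e3-.060*sn)+[0,0,-.111*sn-.060*c]; print(th,p.round(3),proj(K,E,p).round(1))
```

```text
[ 0.49659    -0.06553302  0.0628392 ] [ 0.81649938  0.11189789 -0.43293207]
30   :-::::.....                           
34   :-----------------::::.....           
38   :--------------------------------:::: 
42   :-----------------------------------: 
46   :-----------------------------------: 
50   :-----------------------------------: 
54   :-----------------------------------. 
58   :-----------------------------------. 
62   :-----------------------------------. 
66   :-----------------------------------  
70   :-----------------------------------  
74   .-----------------------------------  
78   .--==-------------------------==---:  
82   .--**=+++++++++++++++++++++++=+#---:  
86   .--**+@@@@@@@@@@@@@@@@@@@@@@@*+#---.  
90   .--*#=@@@@@@@@@@@@@@@@@@@@@@@**#---.  
94   .--+#=@@@@@@@@@@@@@@@@@@@@@@@+**---.  
98   .--+%-@@@@@@@@@@@@@@@@@@@@@@@+**---   
102   .--+%-@@@@@@@@@@@@@@@@@@@@@@@=#*---   
106   .--=%-%%@%%%%%%%%%%%%%%%@@%@@=#+--:   
110   .--=%:%@@@@@@@@@@@@@@@@@@@@@@=#+--:   
114   .--=%-%@@@@@@@@@@@@@@@@@@@@@@-%+--:   
118   .--=%-#@@@@@@@@@@@@@@@@@@@@@%-%=--.   
122   .
[... 910 characters left out ...]
@%%@-   .%@@@@@%%-#=:      
206    ----%-*%@%@%%@.    %@@@@%%%-%=:      
210    ----%-*%@%@%%@     %@@@@%%%:%=:      
214    ----%-*%@%@%%%     #@@@@%%%-%-.      
218    ----#-*%@%%+#%     #%+%@%%#-%-.      
222    ----#=+%%%#           +%%%#-%-       
226    :---#=:---.            -----%-       
230    ----#+----             -:-:=%-       
0 [ 0.389 -0.037  0.015] [262.7  70.1]
5 [ 0.395 -0.038  0.005] [262.2  79.9]
10 [ 0.401 -0.04  -0.004] [261.8  89.7]
15 [ 0.408 -0.042 -0.012] [261.4  99.6]
20 [ 0.416 -0.044 -0.02 ] [261.  109.4]
25 [ 0.424 -0.046 -0.026] [260.6 119.2]
30 [ 0.433 -0.048 -0.033] [260.3 128.9]
35 [ 0.442 -0.051 -0.038] [259.9 138.7]
40 [ 0.452 -0.053 -0.042] [259.6 148.3]
```

Emit:
{"fn": "carry_out", "kwargs": {
  "motion": [
    [[0,0,-0.002],0],
    [[0,0,-0.002],0],
    [[0,0,-0.002],0],
    [[0,0,-0.002],0],
    [[0,0,0.03],0],
    [[0,0,0.08],0],
    [[0,0,0.13],0],
    [[0,0,0.18],0],
    [[0,0,0.2],0],
    [[0,0,0.2],0]
  ],
  "grip": 0.3
}}

```text
time: 48.25
position: [0.4983, -0.0655, 0.2659]
tool_rot: [2.464, 1.946, 0.01]
ft_force: [0.0, -0.2, -0.6]
grip_width: 0.353
```

Emit:
{"fn": "carry_out", "kwargs": {
  "motion": [
    [[0,0.03,0.04],-0.14],
    [[0.02,0.07,0.04],-0.28],
    [[0.04,0.11,0.04],-0.42],
    [[0.06,0.15,0.04],-0.56],
    [[0.08,0.19,0.04],-0.7],
    [[0.1,0.23,0.04],-0.84],
    [[0.13,0.26,0.04],-0.98],
    [[0.153,0.275,0.04],-1.12],
    [[0.153,0.275,0.03],-1.28],
    [[0.153,0.275,0.02],-1.28],
    [[0.153,0.275,0.02],-1.28],
    [[0.153,0.275,0.02],-1.28]
  ],
  "grip": 0.49
}}

```text
time: 49.45
position: [0.6487, 0.2089, 0.2821]
tool_rot: [-3.14, -0.092, 0.002]
ft_force: [-0.5, -0.2, 0.7]
grip_width: 0.254
```

Run:
```python
from h import *
s=get_state();print(s["position"],s["tool_rot"],s["grip_width"])
t,Kt,Et=grab("top"); cv2.imwrite("pics/t12.png",t)
a,Ks,Es=grab("side"); cv2.imwrite("pics/s12.png",a)
w,K,E=grab("wrist"); cv2.imwrite("pics/w12.png",w)
p=t[205:275,262:332]; g=cv2.cvtColor(p,cv2.COLOR_BGR2GRAY)
x0,y0,x1,y1=262,205,332,275
for z in((.61,.10),):
  q=proj(K,E,(.65,.17,.205)); print("flare in wrist",q, "side",proj(Ks,Es,(.65,.17,.205)))
u,v=np.int32(q)
g=cv2.cvtColor(w,cv2.COLOR_BGR2GRAY).astype(float)[max(0,v-50):v+50,u-70:u+70]
m=cv2.resize(g,(g.shape[1]//3,g.shape[0]//3),interpolation=cv2.INTER_AREA)
for i,r in enumerate(m): print(max(0,v-50)+3*i,"".join(" .:-=+*#%@"[min(9,max(0,int((x-40)/22)))] for x in r))
```

```text
[0.64868274 0.20889204 0.28214891] [-3.14002451e+00 -9.16382227e-02  1.77136510e-03] 0.2541454344284843
flare in wrist [258.00136063 236.67407766] side [269.05926671 132.68640007]
186         #%-+**********************-+**        
189         #%=+**********************-*#+        
192         #%=+**********************=*#+        
195         #%=+**********************=*#=        
198         *%=+**********************=*#=        
201         +%+***********************+#%=        
204         .*+++++++++++++***********+#:.        
207          =************************+#.         
210          =************************+#.         
213          -*++++++++++++++++++++++==*.         
216          .-::::::::::::::::::::::::-.         
219          ::::::::::::::::::::::::::-:         
222         .::::  ..::::::::::::..  :::-  ..     
225     :+=-====-    .++++++++++-    :+++==*+     
228     -%#*****-    :##*##**##%+    .*###*%#     
231     -%#*####.    :%%###+*#%%+     *###*%*     
234     :#*+*##*     :%%#*#+*#%%+     +##*+#+     
237         .#%-     :%%##%+*%%%+     .##-        
240          ==      :@@%*#*%@@@=      :-         
243          :       :@@@#*%@@@@=       :         
246                  :%%#####%%%=                 
249         :        .**********-        ..       
252        :-.       :**********-        ::       
255        --.       :===+++====-        :-       
258        =-.       :==========-        :-.      
261       .=:.............................-:      
264       :+::::::::::::::::::::::::::::::--      
267       :=-------------------------------= .....
270 ..... -+-------------------------------+ .....
273 ......=+===============================* .....
276 ......++==============================-*......
279 ......+*==============================-*......
282 ......++-::::---=************+:--::::--*......
```

Emit:
{"fn": "carry_out", "kwargs": {
  "motion": [
    [[0,0,-0.03],0],
    [[0,0,-0.055],0],
    [[0,0,-0.07],0],
    [[0,0,-0.07],0],
    [[0,-0.006,-0.07],0],
    [[0,-0.012,-0.07],0],
    [[0,-0.018,-0.07],0],
    [[0,-0.024,-0.07],0],
    [[0,-0.03,-0.07],0],
    [[0,-0.036,-0.07],0],
    [[0,-0.042,-0.07],0],
    [[0,-0.048,-0.07],0],
    [[0,-0.054,-0.07],0],
    [[0,-0.06,-0.07],0],
    [[0,-0.06,-0.07],0]
  ]
}}

```text
time: 51.1
position: [0.6493, 0.1481, 0.2127]
tool_rot: [3.14, 0.087, 0.0]
ft_force: [0.4, 0.4, -0.5]
grip_width: 0.256
```

```bash
python3 sd.py | tail -34 | head -20; python3 wd.py | head -24
```

```text
118 ....             ......       ..                                                
120                 :-#-             .                                              
122           .--+#+--::                                                            
124        =**=-::    :                  .#+.                                       
126        :.                            #+#%+.                                     
128                            .-:      .##++#%=                                    
130                          -###=      +###*=+#%=.                                 
132                  .=      .###+.     +####+==+#%-                                
134            .==#####:     .#####=    +##*======+#*:                              
136      *#**###########:    .#######=+====++=-=====*#*:                            
138      .+#%############+   .##**====+*#####*==--====*#+.                          
140        :*##############=+====**###########=--=-====+#%+.                        
142         :+#%######*=====+*################*==-=======+#%+.                  
[... 739 characters left out ...]
@@@@@% :
72 .:%%%%%%%%%%@@@@@@@@@@@@@@@% :
76 :.%%%%%%%%%@@@@@@@@@@@@@@@@# -
80 -.%%%%%%%%@@@@@@@@@@@@@@@@@# -
84 - %%%%%%%@@@@@@@@@@@@@@@@@@* -
88 - %%%%%%%@@@@@@@@@@@@@@@@@@* =
92 = %%%%%%@@@@@@@@@@@@@@@@@@@* =
96 = #%%%%%@@@@@@@@@@@@@@@@@@@+ =
100 = #%%%%@@@@@@@@@@@@@@@@@@@@+ -
104 = *%%%%@@@@@@@@@@@@@@@@@@@@= -
108 = *%%%@@@@@@@@@@@@@@@@@@@@@- -
112 - +%%%@@@@@@@@@@@@@@@@@@@@@- -
116 - +%%%@@@@@@@@@@@@@@@@@@@@@- :
120 : =%%%@@@@@@@@@@@@@@@@@@@@@: .
124 ..=%%%@@@@@@@@@@@@@@@@@@@@@:  
128  .-%%%%%%%%%%%%%%%%%%%%###%.  
132  ... ....      .            . 
136  :                          . 
140  -                          : 
144  =                          : 
148  =                          :
```

Emit:
{"fn": "carry_out", "kwargs": {
  "motion": [
    [[0,0,0.04],0],
    [[0,0,0.09],0],
    [[0,-0.02,0.1],0],
    [[0,-0.03,0.1],0],
    [[0,-0.03,0.1],0],
    [[0,-0.03,0.1],0]
  ]
}}

```text
time: 51.85
position: [0.6485, 0.12, 0.3106]
tool_rot: [-3.14, -0.089, 0.005]
ft_force: [-0.2, -0.4, -0.0]
grip_width: 0.255
```

Run:
```python
from h import *
w,K,E=grab("wrist","w13"); print(get_state()["position"])
```

```text
[0.64851091 0.12069811 0.31059344]
```

Emit:
{"fn": "carry_out", "kwargs": {
  "motion": [
    [[-0.05,0,0.01],0],
    [[-0.1,0,0.01],0.1],
    [[-0.15,0.03,0.01],0.2],
    [[-0.2,0.08,0],0.3],
    [[-0.2,0.13,-0.02],0.4],
    [[-0.2,0.15,-0.02],0.4],
    [[-0.2,0.15,-0.02],0.4],
    [[-0.2,0.15,-0.02],0.4]
  ]
}}

```text
time: 52.7
position: [0.4478, 0.2711, 0.2913]
tool_rot: [3.056, 0.717, -0.003]
ft_force: [-0.3, -0.9, 0.1]
grip_width: 0.259
```

Run:
```python
from h import *
a,_,_=grab("side","s14"); t,_,_=grab("top","t14"); w=cv2.imread("pics/w13.png")
f=lambda c,s,lo,k:cv2.resize(np.clip((c.astype(float)-lo)*k,0,255).astype(np.uint8),s,interpolation=cv2.INTER_CUBIC)
A=f(a[190:255,265:345],(400,300),175,3.1)
A2=f(a[190:300,190:345],(400,300),0,1)
T=f(t[135:280,260:330],(200,300),120,1.9)
T2=f(t[135:205,250:320],(200,300),190,3.9)
W=f(w[0:300],(400,300),0,1)
cv2.imwrite("pics/c14.png",np.vstack([np.hstack([A,T,T2]),np.hstack([A2,W])]))
```

```text
(no output)
```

View pics/c14.png

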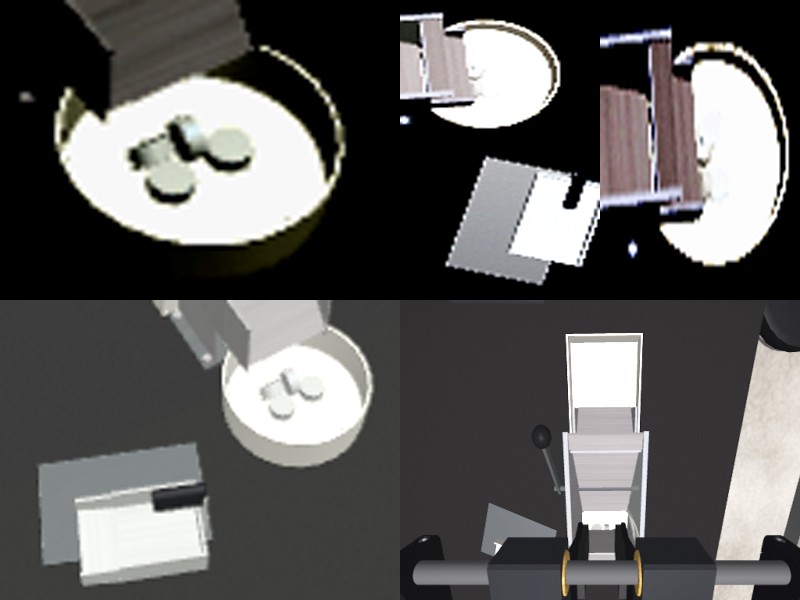

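Run:
```python
from h import *
t,K,E=grab("top","t15")
g=t.min(2)
print("mat sample",g[225:262:6,285:325:5].tolist())
for nm,u0,v0,u1,v1,th in(("pan",270,205,350,275,215),):
    m=(g[v0:v1,u0:u1]>th).astype(np.uint8)
    cs,_=cv2.findContours(m,cv2.RETR_EXTERNAL,cv2.CHAIN_APPROX_NONE); c=max(cs,key=cv2.contourArea)+np.array([u0,v0])
    r=cv2.minAreaRect(c); print(r); b=cv2.boxPoints(r)
    P=[ray(K,E,*q,.02)for q in b]; print(np.round(P,4)); print("centre",ray(K,E,*r[0],.02))
    hull=cv2.convexHull(c); mk=np.zeros(g.shape,np.uint8); cv2.fillPoly(mk,[hull],1)
    bar=np.argwhere((mk>0)&(g<90))[:,::-1].astype(np.float32)
    rb=cv2.minAreaRect(bar); print("bar",rb,len(bar),[ray(K,E,*q,.083).round(4) for q in cv2.boxPoints(rb)],ray(K,E,*rb[0],.083))
print(get_state()["position"],get_state()["tool_rot"])
```

```text
mat sample [[65, 212, 211, 211, 205, 254, 254, 48], [212, 208, 210, 210, 255, 254, 255, 80], [205, 206, 207, 207, 254, 254, 254, 255], [203, 203, 204, 206, 254, 254, 254, 254], [202, 200, 201, 253, 254, 254, 254, 254], [198, 199, 200, 255, 254, 254, 254, 254], [198, 199, 199, 200, 197, 196, 255, 255]]
((306.1307678222656, 237.3538360595703), (45.8701286315918, 42.36189651489258), 15.255120277404785)
[[ 0.4168  0.0107  0.02  ]
 [ 0.5409 -0.0266  0.02  ]
 [ 0.5012 -0.1612  0.02  ]
 [ 0.3781 -0.1227  0.02  ]]
centre [ 0.45887985 -0.07498999  0.02      ]
bar ((320.806884765625, 238.5470733642578), (37.124568939208984, 7.358272552490234), 88.40885925292969) 68 [array([ 0.5076, -0.1008,  0.083 ]), array([ 0.5078, -0.1222,  0.083 ]), array([ 0.4005, -0.1214,  0.083 ]), array([ 0.4004, -0.1001,  0.083 ])] [ 0.4537804  -0.11110691  0.083     ]
[0.44987526 0.26831954 0.29252066] [ 3.06019137e+00  7.08202068e-01 -3.89448020e-05]
```

```bash
cat > pan.py <<'E'
from h import *
t,K,E=grab("top","tp")
g=t.min(2); u0,v0,u1,v1=270,205,350,278
m=(g[v0:v1,u0:u1]>235).astype(np.uint8)
m=cv2.morphologyEx(m,cv2.MORPH_OPEN,np.ones((3,3),np.uint8))
cs,_=cv2.findContours(m,cv2.RETR_EXTERNAL,cv2.CHAIN_APPROX_NONE); c=max(cs,key=cv2.contourArea)+np.array([u0,v0])
r=cv2.minAreaRect(c); P=np.array([ray(K,E,*q,.02)for q in cv2.boxPoints(r)]); print(r,P.round(4).tolist()); print("centre",P.mean(0).round(4))
e=[P[1]-P[0],P[2]-P[1]]; e=max(e,key=np.linalg.norm); print("yaw",np.arctan2(e[1],e[0]),[np.linalg.norm(P[1]-P[0]),np.linalg.norm(P[2]-P[1])])
mk=np.zeros(g.shape,np.uint8); cv2.fillPoly(mk,[cv2.convexHull(c)],1)
mk=cv2.erode(mk,np.ones((3,3),np.uint8))
n,l,st,ce=cv2.connectedComponentsWithStats(((mk>0)&(g<110)).astype(np.uint8))
i=1+np.argmax(st[1:,4]); q=np.argwhere(l==i)[:,::-1].astype(np.float32); rb=cv2.minAreaRect(q)
B=np.array([ray(K,E,*x,.086) for x in cv2.boxPoints(rb)]); print("bar",st[i],rb,B.mean(0).round(4))
E
python3 pan.py
```

```text
((314.5000305175781, 240.00001525878906), (23.768489837646484, 40.98851776123047), 14.03624439239502) [[0.3999, -0.0485, 0.02], [0.5203, -0.0824, 0.02], [0.5013, -0.1526, 0.02], [0.3813, -0.1179, 0.02]]
centre [ 0.4507 -0.1003  0.02  ]
yaw -0.2752340989116732 [np.float64(0.12508723101611205), np.float64(0.07265371391146284)]
bar [317 222   7  14  62] ((320.2924499511719, 228.72642517089844), (4.532897472381592, 13.323973655700684), 15.945395469665527) [ 0.4822 -0.1102  0.086 ]
```

Emit:
{"fn": "carry_out", "kwargs": {
  "motion": [
    [[0,-0.05,0],0.1],
    [[0,-0.1,0],0.2],
    [[0,-0.15,0],0.3],
    [[0.01,-0.2,0],0.44],
    [[0.02,-0.25,-0.03],0.58],
    [[0.03,-0.3,-0.06],0.7],
    [[0.036,-0.35,-0.1],0.84],
    [[0.036,-0.378,-0.14],0.84],
    [[0.036,-0.378,-0.16],0.84],
    [[0.036,-0.378,-0.16],0.84],
    [[0.036,-0.378,-0.16],0.84]
  ],
  "grip": 0.22
}}

```text
time: 54.0
position: [0.4831, -0.1118, 0.1308]
tool_rot: [2.51, 1.889, -0.01]
ft_force: [0.2, -0.6, 0.4]
grip_width: 0.388
```

Run:
```python
from h import *
s=get_state();print(s["position"],s["tool_rot"],s["grip_width"])
w,K,E=grab("wrist")
o=np.array([.4507,-.1003]);x=np.array([-.962,.272])
for lx in(-63,-37,-11): print(lx,proj(K,E,np.append(o+lx/1e3*x,.086)).round(1))
g=cv2.cvtColor(w,cv2.COLOR_BGR2GRAY).astype(float)[60:236,180:340]
m=cv2.resize(g,(40,44),interpolation=cv2.INTER_AREA)
for i,r in enumerate(m): print(60+4*i,"".join(" .:-=+*#%@"[min(9,max(0,int((x-20)/24)))] for x in r))
```

```text
[ 0.48306321 -0.11183384  0.13079523] [ 2.50997322  1.88880268 -0.00965714] 0.38799327062268074
-63 [261.5 244.8]
-37 [261.5 217.1]
-11 [261.5 187.4]
60 .................=***+++++++++++++++++++
64 .................=***+++++++++++++++++++
68 .................=****++++++++++++++++++
72 .................=*****+++++++++++++++++
76 .................=*****+++++++++++++++++
80 .................=******++++++++++++++++
84 .................=******++++++++++++++++
88 .................=*******+++++++++++++++
92 .........+*+++++=*####*******##+++++++++
96 .........+#@@@@@@@@@@@@@@@@@@%#+++++++++
100 .........+#@@@@@@@@@@@@@@@@@@%#+++++++++
104 .........+#@@@@@@@@@@@@@@@@@@%#+++++++++
108 .........+#@@@@@@@@@@@@@@@@@@%*+++++++++
112 .........=#@@@@@@@@@@@@@@@@@%%*+++++++++
116 .........=#@@@@@@@@@@@@@@@@@%@*+++++++++
120 .........=%@@@@@@@@@@@@@@@@@%@*+++++++++
124 .........-%%@@@@@@@@@@@@@@@@#@*+++++++++
128 .........-%%@@@@@@@@@@@@@@@@#@++++++++++
132 .........=%%@@@@@@@@@@@@@@@@#@*+++++++++
136 .........-#%@@@@@@@@@@@@@@@@#@*+++++++++
140 .........-%%@@@@@@@@@@@@@@@@#@*+++++++++
144 .........-%
[... 319 characters left out ...]
@@@@@@@@@@@@@##*+++++++++
176 ..........@*@@@@@@@%@@@@@@@@##*+++++++++
180 ..........@*@@@@@@= .%@@@@@@##*+++++++++
184 ..........@#@@@@@@.  #@@@@@%##*+++++++++
188 ..........%*@@@@@@...*@@@@@%%#*+++++++++
192 ..........%*@@@@@@...*@@@@@%%**+++++++++
196 ..........%*@@@@@@...*@@@@@%%**+++++++++
200 ..........#*@@@@@@...*@@@@@%%**+++++++++
204 ..........#+++***+...=*****+@**+++++++++
208 ..........#++++++=...-++++++@**+++++++++
212 ..........+#%%%%##...+%%%%%%@===========
216 ........................................
220 .......... ................. ...........
224 .........    .............    ..........
228 .........    .............    ..........
232 .........    .............     .........
```

Emit:
{"fn": "carry_out", "kwargs": {
  "motion": [
    [[0.002,0.001,-0.03],0],
    [[0.002,0.001,-0.055],0],
    [[0.002,0.001,-0.069],0],
    [[0.002,0.001,-0.069],0],
    [[0.002,0.001,-0.069],0]
  ]
}}

```text
time: 54.55
position: [0.4887, -0.1066, 0.0654]
tool_rot: [2.502, 1.899, 0.006]
ft_force: [-0.6, 0.1, -0.4]
grip_width: 0.393
```

Emit:
{"fn": "carry_out", "kwargs": {
  "motion": [
    [[0,0,0],0],
    [[0,0,0],0],
    [[0,0,0],0],
    [[0,0,0],0],
    [[0,0,0.005],0],
    [[0,0,0.015],0],
    [[0,0,0.025],0],
    [[0,0.01,0.025],0],
    [[-0.002,0.025,0.025],0],
    [[-0.004,0.038,0.025],0],
    [[-0.004,0.043,0.025],0],
    [[-0.004,0.043,0.015],0],
    [[-0.004,0.043,0.006],0],
    [[-0.004,0.043,0.002],0],
    [[-0.004,0.043,0],0],
    [[-0.004,0.043,0],0]
  ],
  "grip": 1,
  "squeeze": 30
}}

```text
time: 56.15
position: [0.4831, -0.0654, 0.0642]
tool_rot: [-2.504, -1.895, 0.002]
ft_force: [-5.3, 1.7, 10.9]
grip_width: 0.134
```

Emit:
{"fn": "carry_out", "kwargs": {
  "motion": [
    [[0,0,0],0],
    [[0,0,0],0],
    [[0,0,0],0],
    [[0,0,0],0],
    [[0,0,0.03],0],
    [[0,0,0.07],0],
    [[0,0,0.12],0],
    [[0,0,0.17],0],
    [[0,0,0.2],0],
    [[-0.02,0.05,0.22],0],
    [[-0.04,0.1,0.22],0],
    [[-0.05,0.15,0.22],0],
    [[-0.05,0.2,0.22],0],
    [[-0.05,0.25,0.22],0],
    [[-0.05,0.3,0.22],0],
    [[-0.05,0.35,0.22],0],
    [[-0.05,0.35,0.22],0],
    [[-0.05,0.35,0.22],0]
  ],
  "grip": 0.22
}}

```text
time: 57.95
position: [0.4324, 0.2876, 0.2826]
tool_rot: [2.499, 1.902, -0.003]
ft_force: [-0.2, -0.7, 0.9]
grip_width: 0.395
```

```bash
python3 pan.py
python3 - <<'E'
from h import *
a,K,E=grab("side","s16"); old=cv2.imread("pics/s14.png"); t=cv2.imread("pics/tp.png"); t0=cv2.imread("pics/top0.png")
print("tub diff",np.abs(a[195:255,265:345].astype(int)-old[195:255,265:345]).mean())
for n,s in(("bottles",np.s_[130:190,335:425]),("mouse",np.s_[160:195,110:165])): print(n,np.abs(t[s].astype(int)-t0[s]).mean())
g=cv2.cvtColor(a,cv2.COLOR_BGR2GRAY).astype(float)[232:296,195:285]
for i,r in enumerate(g[::2]): print("".join(" .:-=+*#%@"[min(9,max(0,int((x-40)/22)))] for x in r))
E
```

```text
((299.1764831542969, 241.7941436767578), (24.01102638244629, 40.74597930908203), 14.03624439239502) [[0.3958, -0.0015, 0.02], [0.5154, -0.0348, 0.02], [0.4962, -0.1057, 0.02], [0.377, -0.0717, 0.02]]
centre [ 0.4461 -0.0534  0.02  ]
yaw -0.27140146917094715 [np.float64(0.12413374179292067), np.float64(0.07346244622299045)]
bar [301 223   7  15  61] ((304.1470642089844, 229.9117889404297), (4.123105525970459, 13.824529647827148), 14.03624439239502) [ 0.4796 -0.0633  0.086 ]
tub diff 0.45055555555555554
bottles 1.3628395061728396
mouse 1.5153246753246754
    .                           .                .       .     ..  ..    ... .....=+++*@@@
       . .                             .        . .     ..  . .. .. .   ...   .  .:+++++#@
.   .         .            .    .    .      . .         .  . .   ....  .    .  .   -++++++
              .  .                          .    . ...      ...  ... ..  .  .  ..  .:+++++
           .             .              .     .  .  ..     ....    . . . .. ..  ..  ..-+++
                          . .      .  ...    ..   . .            ..:::-..   . ...  .. 
[... 1670 characters left out ...]
================================-:.   ..        . . .    ..    
. .        -==================================:.    .  .   .   . ..... .   . ..  ...  . ..
    .     .-====================:..    .   . ........   ..  . .     . .   ..    .   . .. .
  ......   :=====-:..    ...        . ...           ..  .  . . .  .      .  .  . ...  .  .
  . .    .     .. . .   ..  ....    ...  .  .  .  ....            ..    .. .. . ..    ....
 .    .  . ..   ..     .   . .        ..   .   .  .  . ...   ...       ..    .   . .  ..  
 . .  .  . ..  .      .. ..  .. ..         ..   ..    .   ..       .  . ...  ...     .. . 
        .     . .    ...  ..       . .   .   .     .    . .  . .... .  . ...   .......  ..
```

Run:
```python
from h import *
for nm in("tp","t15"):
    t=cv2.imread(f"pics/{nm}.png");g=t.min(2); d=np.load("top0.npz");K,E=d["K"],d["E"]
    n,l,st,ce=cv2.connectedComponentsWithStats((g>120).astype(np.uint8))
    for i in range(1,n):
        if 40<st[i,4]<130 and ce[i,1]>90: print(nm,st[i],ray(K,E,*ce[i],.012).round(3))
s=get_state(); print(s["time"]); ticket.close_job()
```

```text
tp [  0 181   7  33 124] [0.588 0.87  0.012]
tp [220 190  16  11 116] [0.596 0.164 0.012]
tp [  0 351  19  10 104] [0.123 0.825 0.012]
tp [  0 359  20  10 111] [0.101 0.822 0.012]
tp [302 365  11  13  72] [ 0.069 -0.069  0.012]
tp [  0 367  21  10 118] [0.079 0.819 0.012]
tp [258 366   8   9  54] [0.07  0.068 0.012]
tp [  0 374  22  10 125] [0.057 0.815 0.012]
t15 [  0 181   7  33 124] [0.588 0.87  0.012]
t15 [220 190  16  11 114] [0.596 0.164 0.012]
t15 [174 230   9  14  43] [0.47  0.318 0.012]
t15 [  0 351  19  10 104] [0.123 0.825 0.012]
t15 [  0 359  20  10 111] [0.101 0.822 0.012]
t15 [302 365  11  16  75] [ 0.067 -0.069  0.012]
t15 [  0 367  21  10 118] [0.079 0.819 0.012]
t15 [258 366   8   9  54] [0.07  0.068 0.012]
t15 [  0 374  22  10 125] [0.057 0.815 0.012]
58.05
the job is handed in; nothing more can be done
```

The job is handed in at about 58 s on the robot's clock. All four samples I found, the clamped one and three loose ones, are in the round tub, and the empty pan stands upright on its mat.

- **Sequence:** I drew the jaw back to its stop and lifted the clamped sample off its seat. I then gathered it and the three loose samples in the pan as two stacks. The flap went over to its stop, with about 10 N resisting and no further travel, and I poured into the mouth.
- **Pour:** Letting the pan tip in a slackened grip stopped at about 29°, so I pressed the spout against the far (+y) rim to tip it further. That left two samples resting on that flare. I shook the other two out, then swept the two off the flare into the mouth with the fingers. So two of the samples did not pour straight through.
- **Pan:** After I first set it down, the pan was knocked about 45 mm off its place. I lifted it again, after the samples were in the tub, and put it back.

Last checks:
- **Tub:** The last picture showed four samples in the tub, and that part of the image did not change afterwards.
- **Pan:** It measured about 4 mm from the mat's centre, flat and empty.
- **Bench and bystanders:** No loose sample was left on the bench. The bottles and mouse looked unchanged against the first picture.

I had no picture views left after moving the pan the second time, so its final pose is checked by measurement only.

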